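Level the dispensary's weighing slab with shims

ROBOT

A 6-joint arm with a two-finger parallel gripper is mounted at the origin on the work surface. World frame = base frame: x ahead of the robot, y to its left, z up, the work surface at z = 0. Lengths are in m, angles in rad, forces in N, time in s.
With the tool pointing down it reaches from about 0.425 to 0.95 m from the base axis. Payload 3.5 kg.
Tool frame: the origin (TCP) lies between the finger pads; the fingertips stand 14 mm ahead of it and the grasp point (between the pads) lies 5 mm behind it (ctrl.tip_extent is the distance from the TCP to the fingertips, in m); x points along the fingers, z is the direction in which the jaws open and shut, and the axes are right-handed (so a half turn about x gives the same grasp; the last joint's range is limited). The gripper opens to 85 mm and grips with 20 to 120 N. Pads are 22 mm wide; open, the fingers measure 114 mm over their backs; the gripper's body (76 mm by 85 mm) begins 54 mm behind the grasp point. The pads swing forward as they close: fully open they stand 13 mm farther back than shut.
Start: joints at [-0.15, 0.286, 1.577, -0, 1.279, -0.15], TCP at [0.675, 0, 0.245] pointing down, gripper open.
Joint ranges: [-2.77, 2.77], [-0.9, 2.22], [0.21, 2.48], [-1.53, 4.67], [0.24, 2.81], [-2.84, 2.84]. Speed limits (rad/s): [2.79, 2.79, 3.14, 3.14, 3.14, 3.14].

INTERFACE

Orientations are given as a unit quaternion [x, y, z, w].
In Python, from plant import ctrl gives the robot as it stands.
- The arm moves only by the tool move_arm, never from a script. Its argument "commands" is one flat list of numbers, 4 for each row, row after row: the shift along the tool's x, y, z in units of 25 mm (1.0 is 25 mm), then the turn about the tool's x in units of 5 degrees (1.0 is 5 degrees). A call has 1 to 20 rows; each row shifts and turns the commanded pose from where the row before left it, along the tool's axes as they then stand; what a row does not reach is not made up. A row lasts 1/8 s, in which the tool goes at most 62.5 mm and 10.7 degrees, less where a joint would pass 70% of its speed; a pose out of reach is approached as far as the arm can. A call is refused whole if a number of a shift passes 1 or a number of a turn 1, either way. A call with a gripper value outside its range is refused whole. "jaw" is the finger opening in mm, from 0 to 85.4, set as the call begins (left out, the last holds). The fingers move at their own pace and stop on an object; "force" is the grip in N (left out, the last holds). Time passes only in rows, so rows that do not move let the fingers close. It gives the time, the measured TCP pose, the force and the opening at its end, in the units of the state.
- ctrl.get_state(): the state, without advancing time (a new reading comes with each control period).
- ctrl.read_camera(name): name is "scene" or "side" or "wrist"; returns the picture (480x640x3 uint8, red, green, blue); there is no depth.
- ctrl.get_calibration(name): a dict with "camera_matrix" (3x3 intrinsics, pixels), "k1" (the pictures are not rectified: a ray, as slopes to the right and down, at radius r is drawn at 1 + k1 r^2 times it, then the intrinsics apply), "camera_from_world" (4x4, takes a point from world to camera coordinates); the wrist camera has in their place "mount" (4x4, takes a point from camera to tool coordinates, whose origin is the TCP and whose axes are the tool frame's). Camera axes: x right, y down, z forward; pixel columns grow to the right and rows downward; lengths in m; the calibration is good to about 2 mm. A picture is of the moment at which its call begins: read the wrist's pose just before it. get_calibration takes no time and is no camera call.
- ctrl.sign_off(): hands the job in, once; it reports no verdict.
The state is a dict: "time": time; "qpos": joint angles; "dq": joint speeds; "joint_efforts": joint torques, N m; "eef_pos": TCP position; "tcp_rot": TCP orientation; "contact_force": force on the tool from outside, world axes, zero at the start; "wrist_torque": the same for the moment, N m; "opening": opening from 0.0 (shut) to 1.0 (fully open).
Only numpy, scipy, OpenCV 4.12 (cv2) and the standard library are available. Lean on these libraries where they do the work, as an engineer would, in place of code of your own. Each camera call takes 0.05 s, during which the arm holds its last target.

TASK

The marble weighing slab sags at its front edge: fully open its hold-down clamp if it is not open already, set the loose fulcrum block in front of the slab and lever the front edge up over it with the pry bar, well above level. Slide every shim from the shim mat under the raised front edge, tongue first, until its stem is up against the slab, then press the slab down firmly onto the shims so that it lies level. Finally put the bar and the block back on the tool mat and shut the clamp fully; never have the clamp shut while the slab is raised above level, and leave the cups and bottles standing where they are.

Things in the scene. Friction and masses are not known exactly. Their poses are not given: they have to be found in the camera images.
- station: Weighing station, fixed. Origin on the counter under the middle of the slab's front edge; x points level in under the slab, away from the robot (within 0.15 rad of world x), y left along the edge, z up. Marble slab: x 0 to 200, y -200 to 200 mm. Open underneath from the front, but for two feet of radius 12 mm at x 35, y -186 and 186.
- slab_front (a point): Point on the slab's top face at the middle of its front edge: 48 mm above the counter when level, 42 to 44 at the start. About 2.2 kg, hinged along its rear edge (205 mm behind) on a stiff friction hinge that holds it wherever it is left: raising takes about 27 N at the front edge, pressing down 4 to 8 N there. Stops at 42 and 80 mm.
- slab: The marble slab itself, 200 deep, 400 wide, 22 mm thick; origin as the station's, tilting with it. Level, its underside is 26 mm above the counter; at the start the front underside is about 20 mm up. A white balance 40 mm tall stands on it (station x 90 to 195, y -130 to 70 mm); the strip before it is clear to press on.
- clamp (a joint): Hold-down clamp at the left of the front edge: angle of its L-shaped lever, rad. 0 = shut (arm level over the slab, handle upright), 1.5 = fully open (arm upright, handle level, towards the robot). Open: above 1.2; shut: below 0.12. Starts anywhere; stays where left (friction 0.25 N m). Pivot at station x -45, y 165, z 75 mm, axis along station y.
- clamp_handle (a point): End of the clamp's handle, 105 mm from the pivot; the handle has radius 8 mm, from 50 mm out 11 mm. To open, push it with closed fingers along its arc, towards the robot and down.
- clamp_arm (a point): End of the clamp's arm, 90 mm from the pivot, at right angles to the handle; 16 mm thick, 20 wide, with a rubber pad under its end. To shut, push it along its arc, away from the robot and down. The clamp's post is 36 mm square.
- tool_mat: Grey felt mat, fixed, 280 (its x) by 220 (its y) by 3 mm, at the left or right of the counter; origin in the middle of its underside. The bar and the block start on it.
- shim_mat: Cork mat, fixed, 280 (its x) by 220 (its y) by 3 mm, at the other side; origin in the middle of its underside. The shims start on it.
- bar: Pry bar, 0.35 kg, black handle, straight, 270 mm long, flat underside. Origin on the underside near the balance point, 195 mm behind the tip; x points to the tip, z up out of its top. Handle x -75 to 55 mm, 16 wide, 14 thick; shank to x 150, 16 wide, 9 thick; blade x 150 to 195, 26 wide, 6 thick.
- bar_tip (a point): End of the bar's blade, on its underside.
- block: Loose fulcrum block, 0.35 kg: wood 44 (x) by 60 (y) by 24 mm tall, with a steel ridge of radius 8 mm along y over its middle, axis 24 and crest 32 mm above the underside. Origin in the middle of the underside. For levering, the ridge does best about 60 mm before the slab's edge, parallel to it.
- shim1: Grey plastic shim, 0.09 kg (two or all three are present). Origin on its underside at the step between tongue and stem; x points along the tongue, z up. Tongue x 0 to 65 mm, 40 wide, 26 thick: it goes under the slab. Stem x -45 to 0, 20 wide, 45 tall: the grip; it stays outside, its front face up against the slab's edge.
- shim2: Grey plastic shim, 0.09 kg (two or all three are present). Origin on its underside at the step between tongue and stem; x points along the tongue, z up. Tongue x 0 to 65 mm, 40 wide, 26 thick: it goes under the slab. Stem x -45 to 0, 20 wide, 45 tall: the grip; it stays outside, its front face up against the slab's edge.
- shim3: Grey plastic shim, 0.09 kg (two or all three are present). Origin on its underside at the step between tongue and stem; x points along the tongue, z up. Tongue x 0 to 65 mm, 40 wide, 26 thick: it goes under the slab. Stem x -45 to 0, 20 wide, 45 tall: the grip; it stays outside, its front face up against the slab's edge.
- cup1: Medicine cup, clear, 52 mm across, 42 tall; bystander.
- cup2: Medicine cup, white, 52 mm across, 42 tall; bystander.
- pill_bottle: Amber jar, 48 mm across, 85 tall; bystander.
- syrup_bottle: Amber bottle, 60 mm across, 140 tall; bystander.
Mind the look-alikes: they are no part of the job. What is shaped like the shim3 but green or turquoise is not meant.

How it is judged:
On the way, in this order (a step that is already met when the one before it is completed fails the run):
1. with the clamp open, the slab's front edge is levered clearly above level by the bar resting on the fulcrum block (z of slab_front in the frame of station above 0.055 m and contact force between bar and slab above 5 N and value of joint clamp above 1.2 rad and contact force between bar and block above 12 N and x of bar_tip in the frame of station above 0 m), for 0.1 s.
2. every shim present is under the front edge and the slab is down on them, level (x of shim1 in the frame of station between -0.02 and 0.008 m and y of shim1 in the frame of station between -0.18 and 0.18 m and height (world z) of each of shim1, shim2, shim3 below 0.006 m and angle between each of shim1, shim2, shim3's own z axis and vertical below 0.12 rad and angle between the x axis of each of shim1, shim2, shim3 and the x axis of station, either way round below 0.3 rad and x of shim2 in the frame of station between -0.02 and 0.008 m and y of shim2 in the frame of station between -0.18 and 0.18 m and x of shim3 in the frame of station between -0.02 and 0.008 m and y of shim3 in the frame of station between -0.18 and 0.18 m and z of slab_front in the frame of station between 0.0458 and 0.0505 m), for 0.2 s.
3. the clamp is shut on the levelled slab (z of slab_front in the frame of station between 0.0458 and 0.0505 m and value of joint clamp below 0.12 rad), for 0.2 s.
At the end, for the whole second after the job is handed in: Each shim present is flat on the counter, under the front edge, step within 20 mm of the edge, turned under 0.3 rad; slab level within 2 mm; clamp below 0.12 rad; bar and upright block resting on the tool mat (origins 10 mm, the bar 30 mm lengthwise, inside its edges); all at rest (all of step 3 and x of shim1 in the frame of station between -0.02 and 0.008 m and y of shim1 in the frame of station between -0.18 and 0.18 m and height (world z) of each of shim1, shim2, shim3 below 0.006 m and angle between each of shim1, shim2, shim3's own z axis and vertical below 0.12 rad and angle between the x axis of each of shim1, shim2, shim3 and the x axis of station, either way round below 0.3 rad and x of shim2 in the frame of station between -0.02 and 0.008 m and y of shim2 in the frame of station between -0.18 and 0.18 m and x of shim3 in the frame of station between -0.02 and 0.008 m and y of shim3 in the frame of station between -0.18 and 0.18 m and x of bar in the frame of tool_mat between -0.11 and 0.11 m and y of bar in the frame of tool_mat between -0.1 and 0.1 m and height (world z) of each of bar, block below 0.012 m and x of block in the frame of tool_mat between -0.13 and 0.13 m and y of block in the frame of tool_mat between -0.1 and 0.1 m and angle between block's own z axis and vertical below 0.15 rad and linear speed of each of shim1, shim2, shim3, bar, block below 0.02 m/s); the robot touches nothing.
It fails at once if the clamp is shut while the slab is raised above level (value of joint clamp below 0.3 rad and z of slab_front in the frame of station above 0.0535 m).
It fails at once if the cup1 is knocked over or pushed more than 40 mm (distance of cup1 from where it was at the start of the episode above 0.04 m or angle between cup1's own z axis and vertical above 0.6 rad).
It fails at once if the cup2 is knocked over or pushed more than 40 mm (distance of cup2 from where it was at the start of the episode above 0.04 m or angle between cup2's own z axis and vertical above 0.6 rad).
It fails at once if the pill bottle is knocked over or pushed more than 40 mm (distance of pill_bottle from where it was at the start of the episode above 0.04 m or angle between pill_bottle's own z axis and vertical above 0.6 rad).
It fails at once if the syrup bottle is knocked over or pushed more than 40 mm (distance of syrup_bottle from where it was at the start of the episode above 0.04 m or angle between syrup_bottle's own z axis and vertical above 0.6 rad).
Of shim1, shim2, shim3 only 2 to 3 are there at a start; the rules pass over those that are not, and their reading is None.
At some moment in a run one of shim1, shim2, shim3 may be knocked a few centimetres aside while the robot is not near it.
Once in a run the grip may slacken for a moment while it holds something.
It also fails if it takes over 210 s, if anything falls off the work surface, if the arm or the gripper's body presses on something with over 40 N, if the wrist force passes 120 N, or if a joint passes its speed limit or range.

## Working session

There is one attempt and no reset: what is moved stays moved. The work goes in short steps, Python scripts to look and compute and a tool call to move; the robot and the scene stay as the last step left them, time stands still between calls to the robot, and variables do not carry over. Pictures are saved under pics/ and viewed, and the job is handed in when it is done.

Besides the shell and the picture viewer there is one more tool, called after "Request:" as name(argument=value, ...), one argument or row to a line, values as JSON. move_arm: Moves the arm, as the interface text tells. Its arguments: {"type":"object","properties":{"commands":{"type":"array"},"jaw":{"type":"number"},"force":{"type":"number"}},"required":["commands"]}

```bash
ls -la; mkdir -p pics; python3 - <<'E'
from plant import ctrl
import cv2
s=ctrl.get_state(); print(s)
for n in ["scene","side","wrist"]:
    print(n,ctrl.get_calibration(n))
    cv2.imwrite(f"pics/{n}0.png",ctrl.read_camera(n)[:,:,::-1])
E
```

```text
total 12
drwxr-xr-x  3 agent agent 4096 Dec  6 07:27 .
drwxr-xr-x 23 root  root  4096 Dec  6 07:27 ..
drwxr-xr-x  2 agent agent 4096 Dec  6 07:27 pics
{'time': 0.0, 'qpos': array([-1.50004640e-01,  2.87167203e-01,  1.57814382e+00,  6.17871722e-06,
        1.27859130e+00, -1.50003540e-01]), 'dq': array([ 2.90774032e-04, -9.15324151e-04, -1.66456524e-04,  2.62738990e-03,
       -9.72176894e-05,  1.24178401e-03]), 'joint_efforts': array([-1.79628755e-04, -4.05981302e+01, -2.92628127e+01, -1.54224781e-04,
        5.81841552e-03,  3.74769741e-06]), 'eef_pos': array([6.74391665e-01, 1.19812526e-04, 2.43964071e-01]), 'tcp_rot': array([1.25121544e-04, 7.07913419e-01, 1.23080418e-04, 7.06299200e-01]), 'contact_force': array([-0.30880748, -0.16793609,  0.43466097]), 'wrist_torque': array([ 0.00857212,  0.05658295, -0.01538598]), 'opening': 1.001692615800969}
scene {'camera_matrix': array([[565.47851249,   0.        , 311.93210073],
       [  0.        , 565.47851249, 242.7729932 ],
       [  0.        ,   0.        ,   1.        ]]), 'k1': 0.0330130609793062, 'camera_from_world': array([[ 0.36
[... 562 characters left out ...]
603 ,  0.20529705],
       [ 0.35481601,  0.61221169, -0.70661336,  1.5047069 ],
       [ 0.        ,  0.        ,  0.        ,  1.        ]])}
wrist {'camera_matrix': array([[359.10246613,   0.        , 310.17564336],
       [  0.        , 359.10246613, 234.7102098 ],
       [  0.        ,   0.        ,   1.        ]]), 'k1': 0.00964338823960551, 'mount': array([[ 4.33477525e-04, -3.08640768e-01,  9.51178579e-01,
        -1.29284088e-01],
       [ 5.82644966e-04, -9.51178429e-01, -3.08640985e-01,
         7.87736894e-02],
       [ 9.99999736e-01,  6.87988341e-04, -2.32486481e-04,
        -4.82700113e-04],
       [ 0.00000000e+00,  0.00000000e+00,  0.00000000e+00,
         1.00000000e+00]])}
```

View pics/scene0.png

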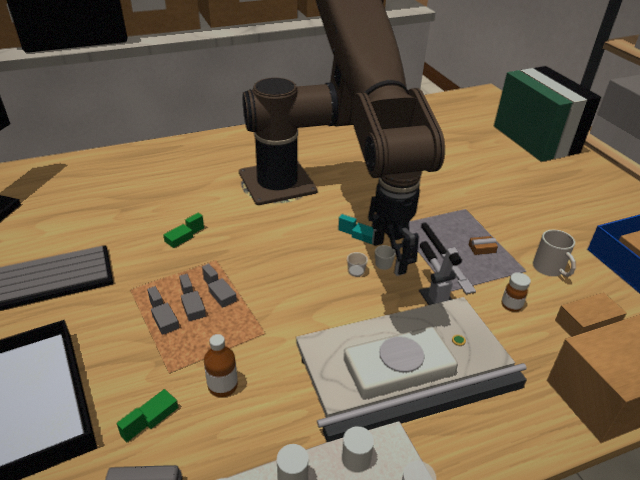

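View pics/side0.png

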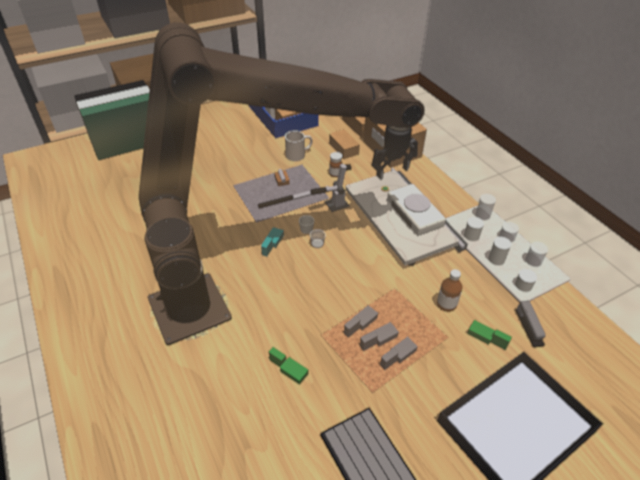

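View pics/wrist0.png

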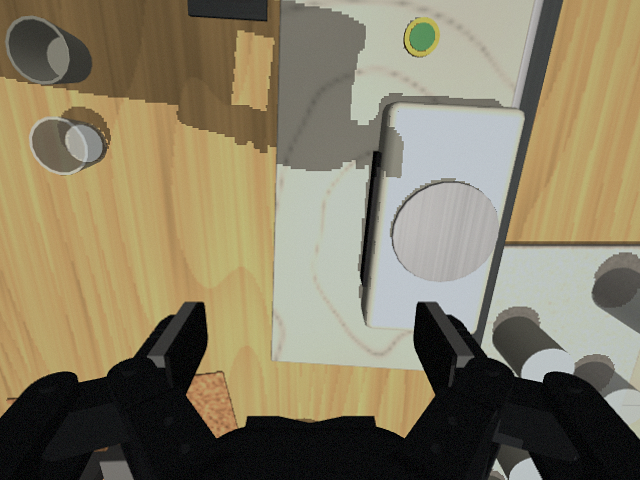

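```bash
cat > h.py <<'E'
import numpy as np, cv2
from scipy.spatial.transform import Rotation as R
from plant import ctrl
def cam(name, st=None):
    c=ctrl.get_calibration(name); K=np.array(c["camera_matrix"]); k1=c["k1"]
    if name=="wrist":
        st=st or ctrl.get_state()
        T=np.eye(4); T[:3,:3]=R.from_quat(st["tcp_rot"]).as_matrix(); T[:3,3]=st["eef_pos"]
        E=np.linalg.inv(T@np.array(c["mount"]))
    else: E=np.array(c["camera_from_world"])
    return K,k1,E
def proj(cm,P):
    K,k1,E=cm; P=np.atleast_2d(np.asarray(P,float)); p=P@E[:3,:3].T+E[:3,3]
    s=p[:,:2]/p[:,2:]; r2=(s**2).sum(1,keepdims=True); s=s*(1+k1*r2)
    return s@np.diag([K[0,0],K[1,1]])+[K[0,2],K[1,2]]
def back(cm,uv,z):
    K,k1,E=cm; uv=np.atleast_2d(np.asarray(uv,float))
    d=(uv-[K[0,2],K[1,2]])/[K[0,0],K[1,1]]; s=d.copy()
    for _ in range(20): s=d/(1+k1*(s**2).sum(1,keepdims=True))
    ray=np.c_[s,np.ones(len(s))]@E[:3,:3]; o=-E[:3,:3].T@E[:3,3]
    z=np.broadcast_to(z,(len(s),))
    t=(z-o[2])/ray[:,2]; return o+ray*t[:,None]
def snap(name,fn,crop=None,scale=1,draw=None):
    st=ctrl.get_state(); im=ctrl.read_camera(name)[:,:,::-1].copy(); cm=cam(name,st)
    cv2.imwrite(f"pics/{fn}_raw.png",im)
    view(im,fn,crop,scale); return im,cm
def view(im,fn,crop=None,scale=1):
    if crop: x0,y0,x1,y1=crop; im=im[y0:y1,x0:x1]
    im=cv2.resize(im,None,fx=scale,fy=scale,interpolation=cv2.INTER_CUBIC)
    cv2.imwrite(f"pics/{fn}.png",im)
def yaw(st=None):
    """world angle of tool z (jaw axis), deg"""
    st=st or ctrl.get_state(); m=R.from_quat(st["tcp_rot"]).as_matrix(); return np.degrees(np.arctan2(m[1,2],m[0,2]))
def go(p,jawdeg=None):
    """tool shift units (in present axes) to world TCP p, turn units to jaw angle"""
    st=ctrl.get_state(); m=R.from_quat(st["tcp_rot"]).as_matrix()
    d=m.T@(np.asarray(p)-st["eef_pos"])/0.025
    t=None
    if jawdeg is not None:
        a=(jawdeg-yaw(st)+90)%180-90; t=-a/5
    print("shift units",d.round(2),"turn units",None if t is None else round(t,2),"q6",st["qpos"][5].round(2))
E
python3 - <<'E'
from h import *
im=cv2.imread("pics/scene0.png")
view(im,"s_l",(330,180,540,320),3.8)
view(im,"s_r",(120,240,280,400),3.7)
view(im,"s_m",(290,200,530,430),2.6)
im=cv2.imread("pics/side0.png"); view(im,"d_l",(220,130,420,270),4)
E
```

```text
(no output)
```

View pics/s_l.png

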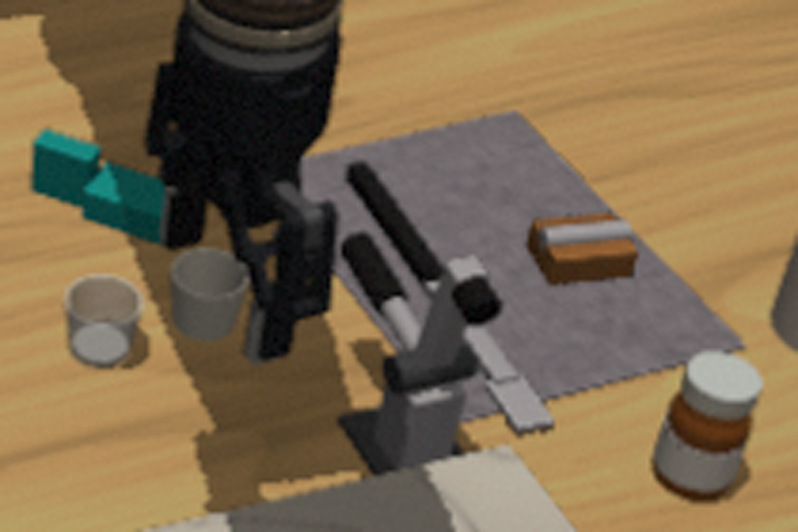

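View pics/s_r.png

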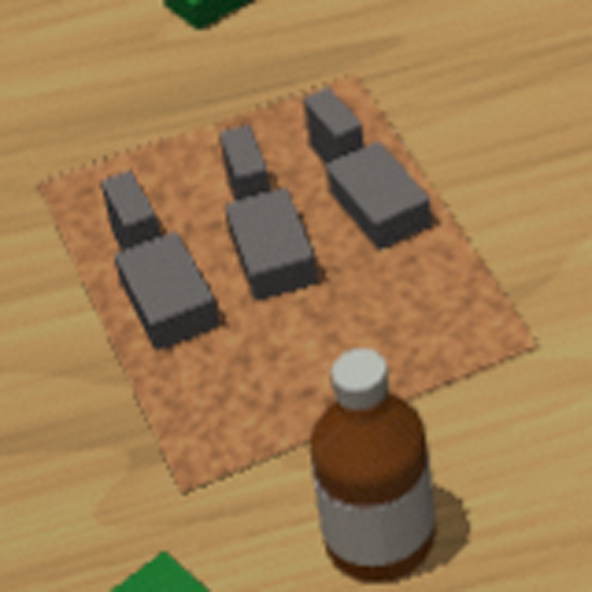

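View pics/d_l.png

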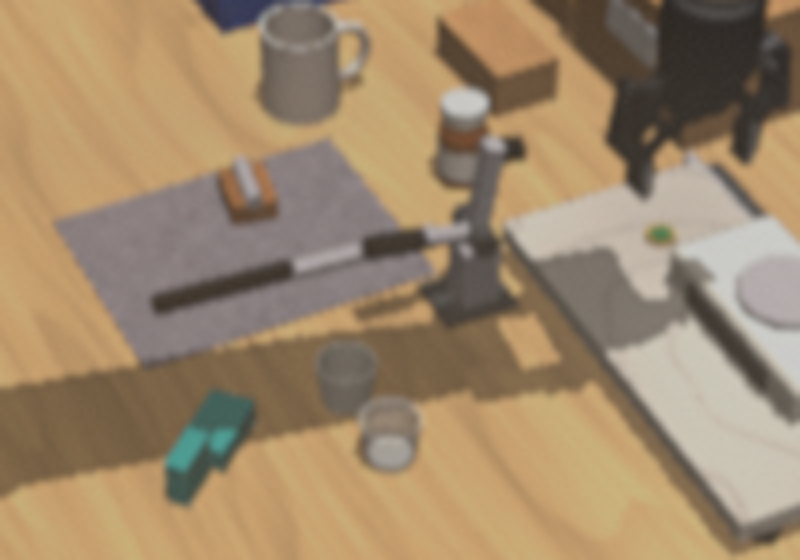

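View pics/s_m.png

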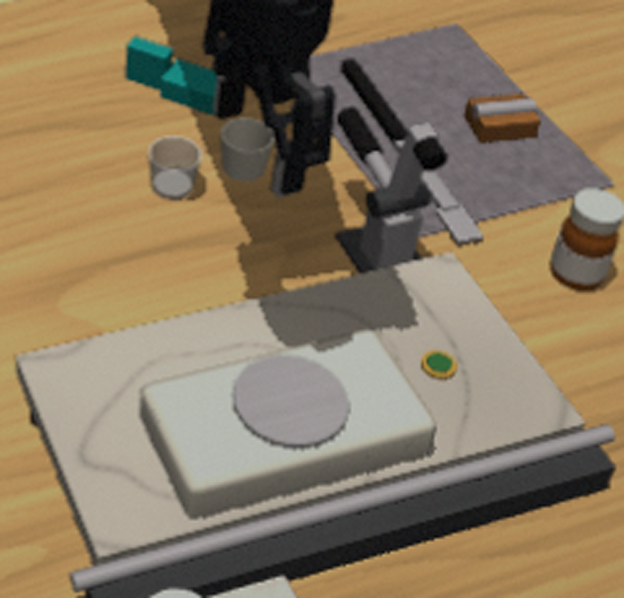

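```bash
python3 - <<'E'
from h import *
s=cam("scene"); d=cam("side")
def S(l,x0,y0,k): return np.array(l)/k+[x0,y0]
def p(n,a): print(n,(a*1000).round(0).tolist())
p("slab FR,FL,RR,RL",back(s,S([[18,358],[450,255],[95,555],[583,428]],290,200,2.6),[.043,.043,.048,.048]))
p("side slab FL, FR",back(d,S([[508,222],[742,530]],220,130,4),.043))
p("toolmat far,left..",back(s,S([[518,112],[744,345]],330,180,3.8),.003))
p("toolmat side",back(d,S([[55,220],[325,140],[432,272],[145,362]],220,130,4),.003))
p("shimmat",back(s,S([[38,185],[355,75],[538,345],[185,493]],120,240,3.7),.003))
p("bar scene: handle end, tip corners",back(s,S([[357,170],[503,430],[552,420]],330,180,3.8),[.017,.01,.01]))
p("bar side: handle end, handle/shank, ",back(d,S([[158,302],[290,268]],220,130,4),[.012,.012]))
p("block scene ridge ends",back(s,S([[548,236],[628,228]],330,180,3.8),.035))
p("block side ridge ends",back(d,S([[242,162],[252,198]],220,130,4),.035))
p("cups scene base",back(s,S([[102,350],[208,325],[700,480]],330,180,3.8),0))
p("cup side base",back(d,S([[388,455],[345,400],[460,175]],220,130,4),0))
p("shim stems tops front/back ctr",back(s,S([[117,178],[145,222],[237,130],[255,175],[320,93],[350,132]],120,240,3.7),.048))
p("shim tongues far corners L,R (robot view)",back(s,S([[160,330],[212,302],[257,283],[315,260],[380,230],[430,198]],120,240,3.7),.029))
p("shim tongues near corners",back(s,S([[118,260],[178,236],[228,204],[285,192],[330,172],[378,147]],120,240,3.7),.029))
p("syrup base",back(s,[[222,385]],0))
E
```

```text
slab FR,FL,RR,RL [[636.0, -171.0, 43.0], [657.0, 222.0, 43.0], [829.0, -184.0, 48.0], [857.0, 210.0, 48.0]]
side slab FL, FR [[658.0, 222.0, 43.0], [629.0, -178.0, 43.0]]
toolmat far,left.. [[322.0, 460.0, 3.0], [597.0, 453.0, 3.0]]
toolmat side [[321.0, 458.0, 3.0], [592.0, 450.0, 3.0], [589.0, 235.0, 3.0], [318.0, 246.0, 3.0]]
shimmat [[326.0, -477.0, 3.0], [291.0, -262.0, 3.0], [567.0, -219.0, 3.0], [601.0, -434.0, 3.0]]
bar scene: handle end, tip corners [[359.0, 299.0, 17.0], [616.0, 254.0, 10.0], [619.0, 288.0, 10.0]]
bar side: handle end, handle/shank,  [[355.0, 302.0, 12.0], [476.0, 289.0, 12.0]]
block scene ridge ends [[487.0, 369.0, 35.0], [498.0, 425.0, 35.0]]
block side ridge ends [[492.0, 418.0, 35.0], [477.0, 367.0, 35.0]]
cups scene base [[452.0, 56.0, 0.0], [454.0, 132.0, 0.0], [687.0, 351.0, 0.0]]
cup side base [[449.0, 56.0, 0.0], [447.0, 129.0, 0.0], [682.0, 347.0, 0.0]]
shim stems tops front/back ctr [[387.0, -430.0, 48.0], [430.0, -420.0, 48.0], [369.0, -353.0, 48.0], [413.0, -351.0, 48.0], [353.0, -296.0, 48.0], [395.0, -287.0, 48.0]]
shim tongues far corners L,R (robot view) [[501.0, -426.0, 29.0], [490.0, -394.0, 29.0], [484.0, -367.0, 29.0], [478.0, -330.0, 29.0], [467.0, -288.0, 29.0], [451.0, -252.0, 29.0]]
shim tongues near corners [[437.0, -440.0, 29.0], [429.0, -403.0, 29.0], [412.0, -369.0, 29.0], [414.0, -334.0, 29.0], [406.0, -304.0, 29.0], [394.0, -270.0, 29.0]]
syrup base [[664.0, -342.0, 0.0]]
```

```bash
cat >> h.py <<'E'
ST_O=np.array([.645,.023,0]); ST_YAW=-0.064
def stw(p):
    p=np.atleast_2d(np.asarray(p,float)); c,s=np.cos(ST_YAW),np.sin(ST_YAW)
    return ST_O+np.c_[c*p[:,0]-s*p[:,1],s*p[:,0]+c*p[:,1],p[:,2]]
E
python3 - <<'E'
from h import *
for n,f,cr,sc in [("scene","scene0",(290,180,530,430),2.4),("side","side0",(280,140,480,290),4)]:
    im=cv2.imread(f"pics/{f}.png"); cm=cam(n)
    im=cv2.resize(im,None,fx=4,fy=4,interpolation=cv2.INTER_CUBIC)
    def L(a,b,c):
        q=(proj(cm,stw([a,b]))*4).round().astype(int); cv2.line(im,tuple(q[0].tolist()),tuple(q[1].tolist()),c,1)
    z=.043
    L([0,-.2,z],[0,.2,z],(0,0,255)); L([0,.2,z],[.2,.2,.048],(0,0,255)); L([0,-.2,z],[.2,-.2,.048],(0,0,255))
    L([-.063,.147,0],[-.063,.183,0],(0,255,0));L([-.027,.183,0],[-.063,.183,0],(0,255,0));L([-.063,.147,0],[-.027,.147,0],(0,255,0))
    for th,c in [(1.5,(255,0,0)),(1.2,(0,255,255)),(.9,(255,0,255))]:
        P=np.array([-.045,.165,.075])
        L(P,P+[.09*np.cos(th),0,.09*np.sin(th)],c); L(P,P+[-.105*np.sin(th),0,.105*np.cos(th)],c)
    x0,y0,x1,y1=[4*v for v in cr]
    im=im[y0:y1,x0:x1]; cv2.imwrite(f"pics/ov_{n}.png",cv2.resize(im,None,fx=.8 if n=='scene' else 1,fy=.8 if n=='scene' else 1))
E
```

```text
(no output)
```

View pics/ov_scene.png

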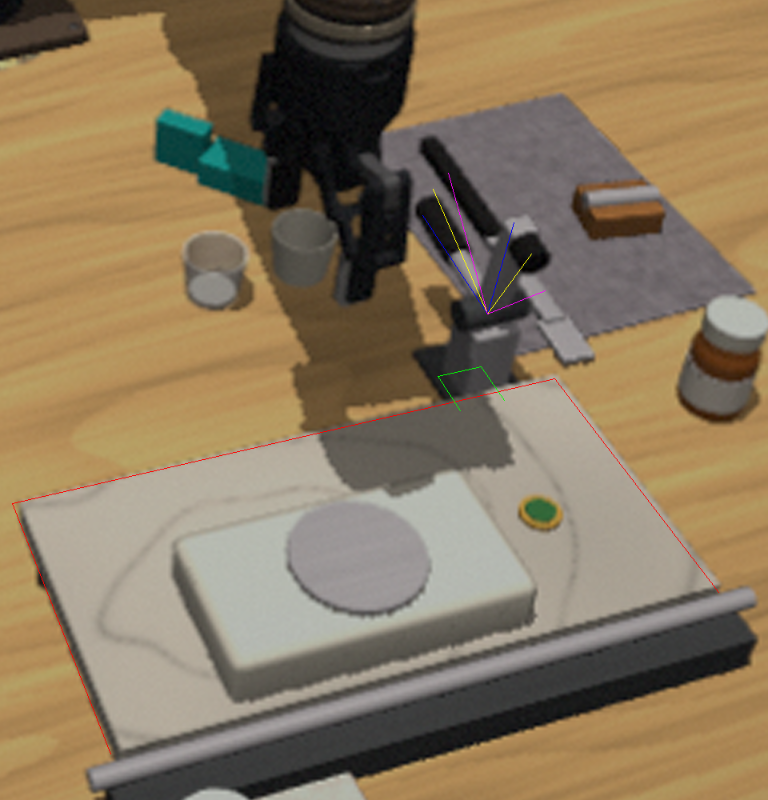

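View pics/ov_side.png

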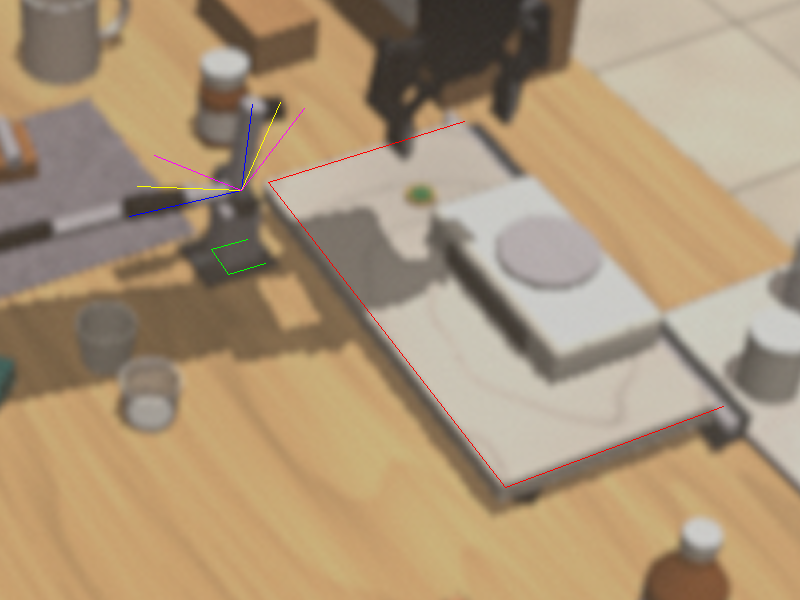

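Request:
move_arm(
  commands=[0,0.9,-0.5,-0.1,0,1,-0.5,0,0,1,-0.5,0,0,1,-0.5,0,0,1,-0.5,0,0,1,-0.5,0,0,1,-0.5,0,0,1,-0.5,0,0,1,-0.5,0,0,1,-0.5,0,0,1,-0.5,0,0,1,-0.5,0,0,1,-0.5,0,0,1,-0.5,0,0,1,-0.5,0,0,0,0,0,0,0,0,0],
  jaw=85,
  force=60,
)

```text
time: 2.28
eef_pos: [0.4836, 0.3713, 0.2454]
tcp_rot: [-0.004, 0.707, 0.003, 0.707]
contact_force: [0.5, -0.3, 0.8]
opening: 0.994
```

```bash
python3 - <<'E'
from h import *
im,cm=snap("wrist","w1")
print(ctrl.get_state()["eef_pos"],yaw(),getattr(ctrl,"tip_extent",None), [a for a in dir(ctrl) if a[0]!='_'])
E
```

```text
[0.48402452 0.37087056 0.24537666] 0.5169373667408753 0.014 ['Unreachable', 'get_calibration', 'get_state', 'read_camera', 'sign_off', 'tip_extent']
```

View pics/w1.png

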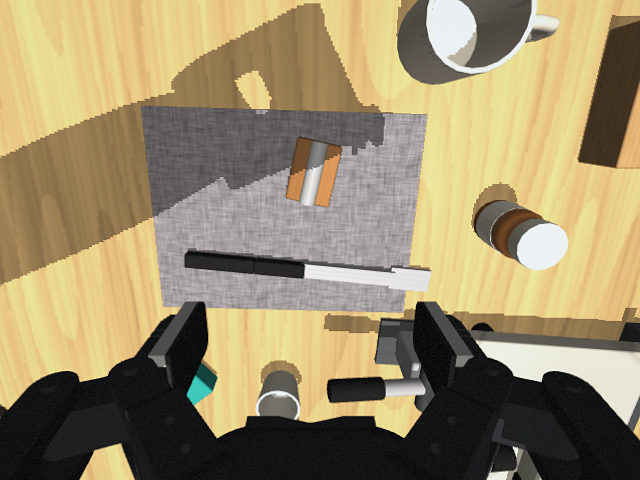

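```bash
python3 - <<'E'
from h import *
st=ctrl.get_state(); cm=cam("wrist",st)
b=back(cm,[[300,137],[342,148],[330,207],[287,198]],.027); print((b*1000).round(), (b.mean(0)*1000).round())
r=back(cm,[[319,141],[309,206]],.035); print((r*1000).round(),(r.mean(0)*1000).round(),np.degrees(np.arctan2(*(r[0]-r[1])[[1,0]])))
q=back(cm,[[185,259],[430,279],[304,270]],[.013,.007,.013]);print((q*1000).round(),np.linalg.norm(q[0]-q[1]),np.degrees(np.arctan2(*(q[1]-q[0])[[1,0]])))
print("cup",back(cm,[[278,403]],.042))
go([b.mean(0)[0],b.mean(0)[1],.1],-13)
E
```

```text
[[473. 433.  27.]
 [513. 423.  27.]
 [503. 366.  27.]
 [461. 375.  27.]] [488. 399.  27.]
[[491. 430.  35.]
 [482. 369.  35.]] [487. 399.  35.] 81.95336552098755
[[349. 303.  13.]
 [619. 279.   7.]
 [477. 292.  13.]] 0.27090201304927325 -5.052631582127737
cup [[0.44881877 0.13854762 0.042     ]]
shift units [5.81 1.13 0.15] turn units 2.7 q6 0.48
```

Request:
move_arm(
  commands=[0,0.6,0.1,0,0,0.53,0.05,0,0.5,0,0,0.8,1,0,0,0.8,1,0,0,0.8,1,0,0,0,1,0,0,0,1,0,0,0,1,0,0,0,0.5,0,0,0,0,0,0,0],
)

```text
time: 3.7
eef_pos: [0.4875, 0.3993, 0.0692]
tcp_rot: [0.07, 0.704, -0.071, 0.703]
contact_force: [0.2, -0.1, -1.0]
opening: 0.994
```

```bash
python3 - <<'E'
from h import *
im,cm=snap("wrist","w2"); print(yaw())
go([.488,.399,.0215],-11.5)
E
```

```text
-11.499957913013507
shift units [ 1.96 -0.03 -0.  ] turn units 0.0 q6 0.73
```

View pics/w2.png

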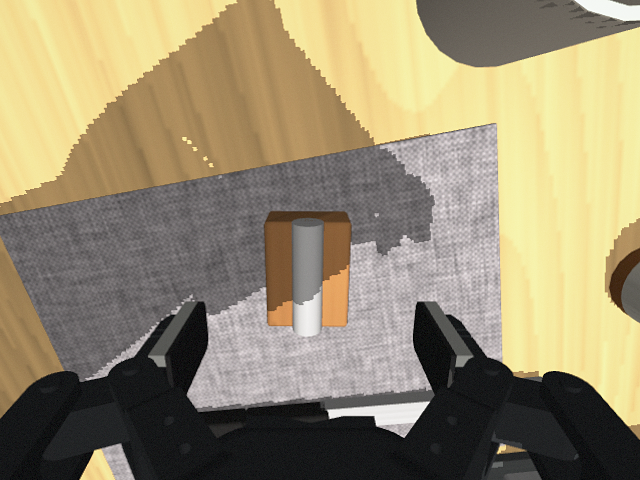

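Request:
move_arm(
  commands=[1,0,0,0,0.95,0,0,0,0,0,0,0],
)

```text
time: 4.12
eef_pos: [0.4873, 0.399, 0.0209]
tcp_rot: [0.07, 0.704, -0.071, 0.703]
contact_force: [-0.3, -0.0, -0.0]
opening: 0.995
```

Request:
move_arm(
  commands=[0,0,0,0,0,0,0,0,0,0,0,0,0,0,0,0,0,0,0,0,0,0,0,0],
  jaw=30,
  force=60,
)

```text
time: 4.88
eef_pos: [0.489, 0.4001, 0.0235]
tcp_rot: [0.072, 0.703, -0.07, 0.704]
contact_force: [-0.2, 0.3, 6.3]
opening: 0.498
```

```bash
python3 - <<'E'
from h import *
im,cm=snap("wrist","w3"); 
t=stw([[-.06,-.09,0]])[0]; print(t)
go([.488,.399,.12]); go([t[0],t[1],.12],np.degrees(ST_YAW))
E
```

```text
[ 0.57936677 -0.06297836  0.        ]
shift units [-3.86 -0.04 -0.02] turn units None q6 0.73
shift units [ -3.88 -17.42   7.24] turn units -1.57 q6 0.73
```

View pics/w3.png

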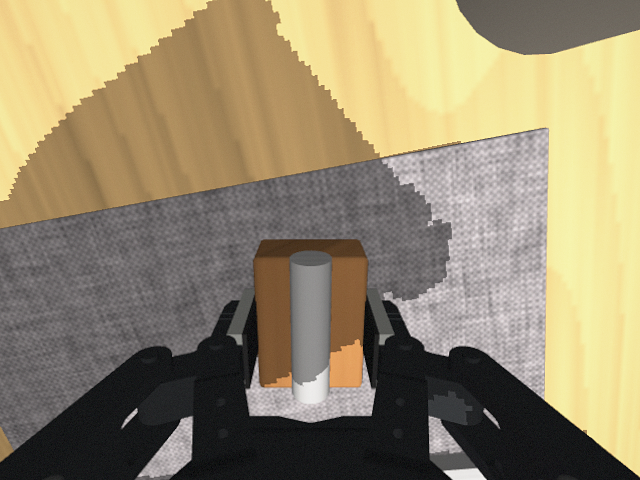

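Request:
move_arm(
  commands=[-1,0,0,-0.5,-1,0,0,-0.5,-1,0,0,-0.57,-1,0,0,0,-1,0,0,0,-1,0,0,0,0,0,0,0,0,0,0,0],
)

```text
time: 5.92
eef_pos: [0.487, 0.3986, 0.1695]
tcp_rot: [0.022, 0.708, -0.023, 0.706]
contact_force: [0.9, -0.5, -3.4]
opening: 0.5
```

Request:
move_arm(
  commands=[0,-0.5,0,0,0,-0.9,0,0,0,-1,0,0,0,-1,0,0,0,-1,0,0,0,-1,0,0,0,-1,0,0,0,-1,0.2,0,0,-1,0.4,0,0,-1,0.4,0,0,-1,0.4,0,0,-1,0.4,0,0,-1,0.4,0,0,-1,0.4,0,0,-1,0.4,0,0,-1,0.4,0,0,-1,0.4,0,0,-0.8,0.4,0,0,0,0.4,0,0,0,0,0],
)

```text
time: 8.43
eef_pos: [0.5757, -0.0372, 0.1715]
tcp_rot: [0.023, 0.707, -0.022, 0.707]
contact_force: [0.0, -0.3, -3.2]
opening: 0.499
```

```bash
python3 - <<'E'
from h import *
im,cm=snap("wrist","w4"); 
print(yaw(),ctrl.get_state()["opening"])
t=stw([[-.06,-.09,0]])[0]
go([t[0],t[1],.019],np.degrees(ST_YAW))
E
```

```text
-3.6238354288270735 0.5013202352937733
shift units [ 6.09 -1.04  0.24] turn units 0.01 q6 -0.18
```

View pics/w4.png

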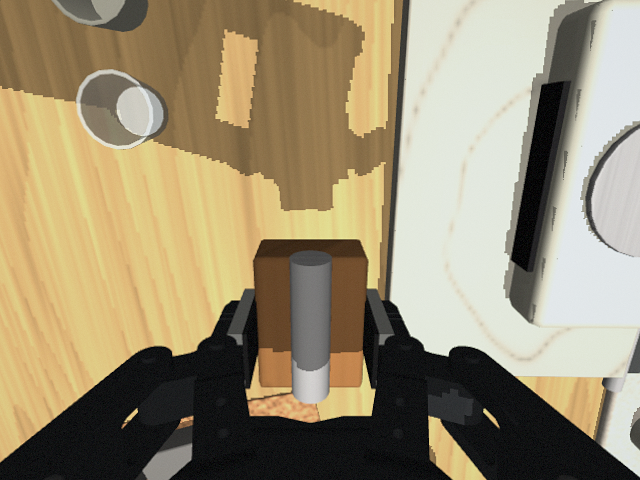

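```bash
python3 - <<'E'
from h import *
im=cv2.imread("pics/w4_raw.png"); cm=cam("wrist",ctrl.get_state())
view(im,"w4e",(360,300,480,400),6)
print((back(cm,[[409,0],[388,372]],.043)*1000).round(1))
print("frame edge y=.05..-.2",(stw([[0,.1,.043],[0,-.2,.043]])*1000).round(1), proj(cm,stw([[0,.1,.043],[0,-.2,.043]])))
E
```

```text
[[ 645.1  107.3   43. ]
 [ 633.3 -169.3   43. ]]
frame edge y=.05..-.2 [[ 651.4  122.8   43. ]
 [ 632.2 -176.6   43. ]] [[420.18701684 -30.38145099]
 [386.72662195 379.05431483]]
```

View pics/w4e.png

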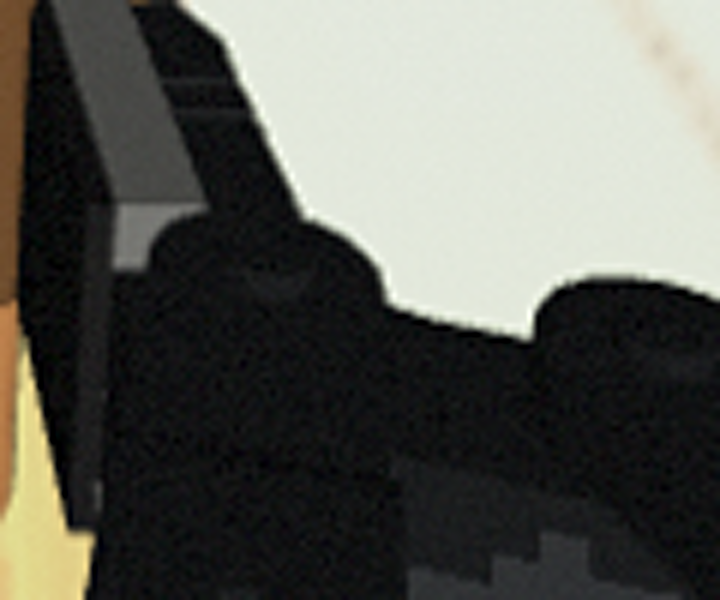

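```bash
python3 - <<'E'
from h import *
im=cv2.imread("pics/w4_raw.png")
g=im.astype(int).sum(2)
for r in (3,40,80,200,230,260,280): print(r,g[r,380:420:2].tolist())
E
```

```text
3 [536, 529, 538, 556, 561, 560, 548, 323, 337, 344, 340, 314, 167, 171, 150, 529, 663, 663, 662, 660]
40 [544, 532, 545, 552, 559, 554, 325, 349, 345, 351, 258, 177, 172, 233, 583, 668, 663, 666, 665, 665]
80 [547, 528, 549, 564, 314, 321, 339, 360, 358, 162, 169, 155, 441, 647, 666, 671, 668, 669, 673, 673]
200 [564, 559, 331, 347, 342, 278, 175, 165, 433, 665, 677, 680, 679, 679, 679, 682, 678, 683, 677, 677]
230 [579, 312, 347, 352, 332, 167, 166, 396, 674, 680, 680, 679, 680, 681, 677, 683, 680, 680, 680, 677]
260 [314, 347, 356, 319, 169, 171, 460, 669, 676, 681, 682, 684, 679, 682, 679, 684, 677, 682, 681, 681]
280 [326, 336, 362, 156, 167, 302, 644, 685, 682, 680, 681, 679, 681, 683, 683, 681, 681, 680, 679, 679]
```

```bash
python3 - <<'E'
from h import *
cm=cam("wrist",ctrl.get_state())
p=back(cm,[[410,3],[407.5,40],[404.5,80],[396,200],[394,230],[392,260],[390.5,280]],.043); print((p*1000).round(1))
k=np.polyfit(p[:,1],p[:,0],1); print(k, "x at y=.023",np.polyval(k,.023),"at -.067",np.polyval(k,-.067))
E
```

```text
[[645.7 105.7  43. ]
 [644.7  85.3  43. ]
 [643.2  61.8  43. ]
 [638.6 -18.8  43. ]
 [637.4 -41.7  43. ]
 [636.  -65.9  43. ]
 [635.  -82.7  43. ]]
[0.0569563 0.6397272] x at y=.023 0.6410371995721217 at -.067 0.6359111322872664
```

```bash
sed -i 's/^ST_O=.*/ST_O=np.array([.6425,.023,0]); ST_YAW=-0.060/' h.py; python3 - <<'E'
from h import *
t=stw([[-.06,-.09,0]])[0]; print(t)
go([t[0],t[1],.021],np.degrees(ST_YAW))
E
```

```text
[ 0.57721121 -0.06324021  0.        ]
shift units [ 6.01 -1.06  0.15] turn units -0.04 q6 -0.18
```

Request:
move_arm(
  commands=[0,-0.56,0.15,0,0.5,-0.5,0,0,1,0,0,0,1,0,0,0,1,0,0,0,1,0,0,0,0.8,0,0,0,0.4,0,0,0,0.25,0,0,0,0,0,0,0,0,0,0,0],
)

```text
time: 9.85
eef_pos: [0.5781, -0.064, 0.0238]
tcp_rot: [0.022, 0.706, -0.023, 0.707]
contact_force: [0.5, -0.1, -2.8]
opening: 0.498
```

Request:
move_arm(
  commands=[0,0,0,0,0,0,0,0,0,0,0,0,0,0,0,0],
  jaw=60,
)

```text
time: 10.35
eef_pos: [0.5776, -0.0639, 0.0232]
tcp_rot: [0.022, 0.707, -0.023, 0.707]
contact_force: [-1.0, -0.5, 0.3]
opening: 0.702
```

Request:
move_arm(
  commands=[-1,0,0,0,-1,0,0,0,-1,0,0,0,-1,0,0,0,-1,0,0,0,-1,0,0,0,-0.4,0.5,0,0,0,1,0,0,0,0,0,0],
)

```text
time: 11.48
eef_pos: [0.5793, -0.0246, 0.1821]
tcp_rot: [0.022, 0.707, -0.022, 0.706]
contact_force: [-0.4, -0.2, -0.2]
opening: 0.706
```

```bash
python3 - <<'E'
from h import *
im,cm=snap("wrist","w5"); 
E
```

```text
(no output)
```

View pics/w5.png

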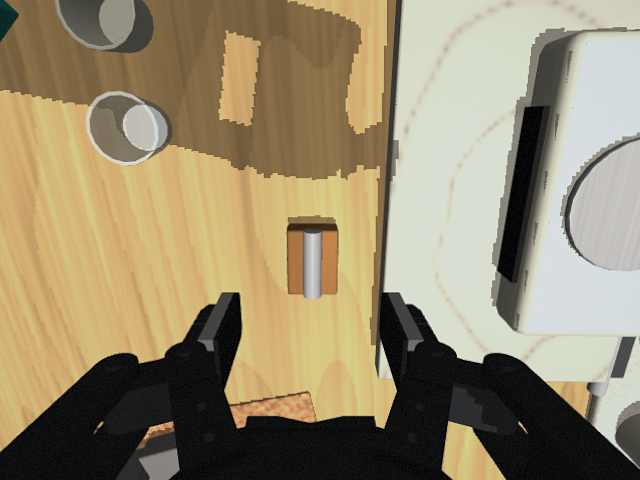

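```bash
python3 - <<'E'
from h import *
cm=cam("wrist",ctrl.get_state())
print((back(cm,[[313,230],[313,297]],.032)*1000).round(1))
im=cv2.imread("pics/w5_raw.png");g=im.astype(int).sum(2)
uv=[]
for r in (3,60,200,240,280,330,370):
    row=g[r,370:410]; c=370+np.where(row[:-1]<400)[0].max()+1; uv.append([c,r])
p=back(cm,uv,.043);print(uv,(p*1000).round(1).tolist()); k=np.polyfit(p[:,1],p[:,0],1); print(k,np.polyval(k,-.06),np.polyval(k,.023))
print("corner",back(cm,[[379,379]],.043))
go([.436,.295,.182],85)
E
```

```text
[[580.4 -33.4  32. ]
 [576.8 -94.   32. ]]
[[np.int64(402), 3], [np.int64(398), 60], [np.int64(390), 200], [np.int64(387), 240], [np.int64(384), 280], [np.int64(409), 330], [np.int64(409), 370]] [[647.0, 120.0, 43.0], [645.0, 86.7, 43.0], [640.4, -9.6, 43.0], [638.2, -41.7, 43.0], [636.0, -76.2, 43.0], [657.4, -124.6, 43.0], [658.3, -165.7, 43.0]]
[-0.03446048  0.64498269] 0.6470503158182734 0.64419009584896
corner [[ 0.63156863 -0.17382438  0.043     ]]
shift units [ 1.000e-02  1.244e+01 -6.510e+00] turn units -17.71 q6 -0.16
```

```bash
python3 - <<'E'
from h import *
go([.410,.297,.182],85)
E
```

```text
shift units [ 1.000e-02  1.245e+01 -7.560e+00] turn units -17.71 q6 -0.16
```

Request:
move_arm(
  commands=[0,0.85,-0.3,0,0,0.9,-0.55,0,0,0.9,-0.55,0,0,0.9,-0.55,0,0,0.9,-0.55,0,0,0.9,-0.55,0,0,0.9,-0.55,0,0,0.9,-0.55,0,0,0.9,-0.55,0,0,0.9,-0.55,0,0,0.9,-0.55,0,0,0.9,-0.55,0,0,0.9,-0.55,0,0,0.8,-0.66,0],
  jaw=50,
)

```text
time: 13.28
eef_pos: [0.4098, 0.2972, 0.1825]
tcp_rot: [0.023, 0.707, -0.023, 0.706]
contact_force: [0.7, 0.3, -0.2]
opening: 0.586
```

Request:
move_arm(
  commands=[0,0,0,-1,0,0,0,-1,0,0,0,-1,0,0,0,-1,0,0,0,-1,0,0,0,-1,0,0,0,-1,0,0,0,-1,0,0,0,-1,0,0,0,-1,0,0,0,-1,0,0,0,-1,0,0,0,-1,0,0,0,-1,0,0,0,-1,0,0,0,-1,0,0,0,-1,0,0,0,-0.7,0,0,0,0],
)

```text
time: 15.65
eef_pos: [0.4103, 0.2964, 0.1824]
tcp_rot: [-0.477, 0.522, 0.477, 0.522]
contact_force: [-0.2, -0.3, 0.3]
opening: 0.588
```

```bash
python3 - <<'E'
from h import *
im,cm=snap("wrist","w6"); print(yaw())
go([.410,.297,.018],85)
E
```

```text
84.78958845307686
shift units [6.58 0.01 0.03] turn units -0.04 q6 -1.06
```

View pics/w6.png

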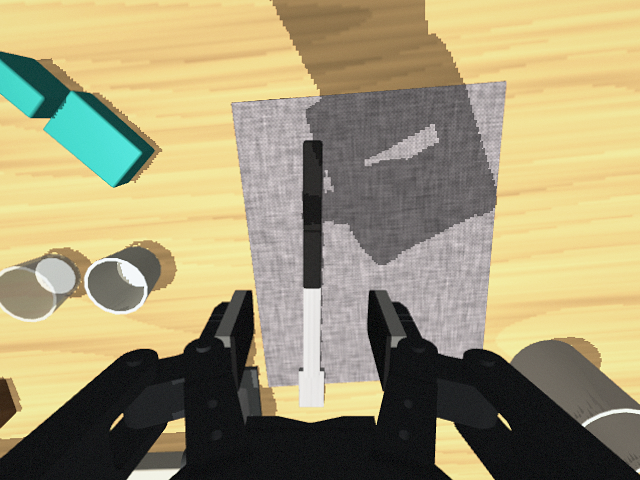

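```bash
python3 - <<'E'
from h import *
cm=cam("wrist",ctrl.get_state()); p=ctrl.get_state()["eef_pos"].copy(); p[2]=.015; print(proj(cm,p))
q=back(cm,[[312.5,141],[313,289],[311.5,406]],[.015,.015,.007]); print((q*1000).round(1))
E
```

```text
[[310.66878635 216.39983932]]
[[348.4 303.4  15. ]
 [478.8 292.3  15. ]
 [618.  278.5   7. ]]
```

Request:
move_arm(
  commands=[1,0,0.05,0,1,0,0,0,1,0,0,0,1,0,0,0,1,0,0,0,0.9,0,0,0,0.5,0,0,0,0.18,0,0,0,0,0,0,0],
)

```text
time: 16.82
eef_pos: [0.4114, 0.2976, 0.0186]
tcp_rot: [-0.477, 0.522, 0.477, 0.522]
contact_force: [-0.8, 0.1, 0.6]
opening: 0.585
```

Request:
move_arm(
  commands=[0,0,0,0,0,0,0,0,0,0,0,0,0,0,0,0,0,0,0,0,0,0,0,0],
  jaw=5,
  force=50,
)

```text
time: 17.58
eef_pos: [0.4118, 0.2977, 0.0193]
tcp_rot: [-0.477, 0.522, 0.477, 0.522]
contact_force: [-0.6, -1.3, 5.9]
opening: 0.17
```

Request:
move_arm(
  commands=[-0.6,0,0,0,-1,0,0,0,-1,0,0,0,-1,0,0,0,-1,0,0,0,-1,0,0,0,0,0,0,0,0,0,0,0],
)

```text
time: 18.58
eef_pos: [0.41, 0.297, 0.1569]
tcp_rot: [-0.477, 0.523, 0.477, 0.521]
contact_force: [0.7, -0.0, -4.1]
opening: 0.168
```

```bash
python3 - <<'E'
from h import *
im,cm=snap("wrist","w7"); print(yaw(),ctrl.get_state()["wrist_torque"])
E
```

```text
84.84762948695432 [ 0.01184786  0.16614325 -0.00597235]
```

View pics/w7.png

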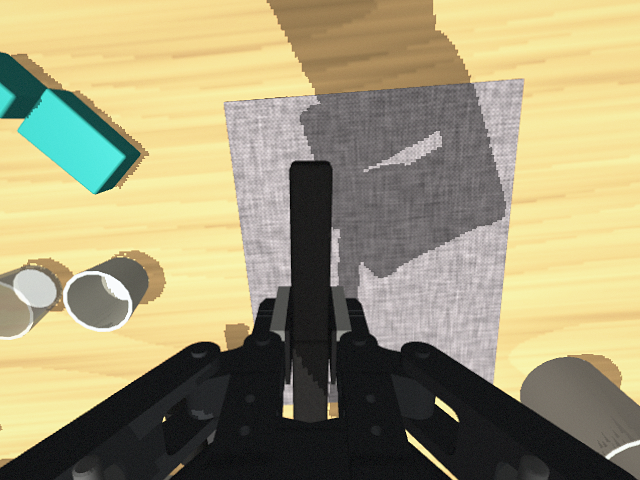

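```bash
python3 - <<'E'
from h import *
print(stw([[-.212,-.150,0],[-.188,-.150,0],[-.188,-.09,0]]))
t=stw([[-.200,-.150,0]])[0]; go([t[0],t[1],.22],86.6)
E
```

```text
[[ 0.42188688 -0.11401771  0.        ]
 [ 0.4458437  -0.11545685  0.        ]
 [ 0.44944154 -0.05556482  0.        ]]
shift units [ -2.52  -2.43 -16.32] turn units -0.35 q6 -1.05
```

Request:
move_arm(
  commands=[-0.8,0,0,-0.35,-0.9,0,0,0,-0.8,0,-0.5,0,0,-0.1,-0.9,0,0,-0.15,-1,0,0,-0.15,-1,0,0,-0.15,-1,0,0,-0.15,-1,0,0,-0.15,-1,0,0,-0.15,-1,0,0,-0.15,-1,0,0,-0.15,-1,0,0,-0.15,-1,0,0,-0.15,-1,0,0,-0.15,-1,0,0,-0.15,-1,0,0,-0.15,-1,0,0,-0.15,-1,0,0,-0.15,-1,0,0,-0.15,-0.9,0],
)

```text
time: 21.12
eef_pos: [0.4469, -0.1385, 0.2189]
tcp_rot: [-0.484, 0.515, 0.486, 0.514]
contact_force: [0.6, 0.6, -3.7]
opening: 0.172
```

```bash
python3 - <<'E'
from h import *
im,cm=snap("scene","w8",(200,120,520,360),2.5); print(yaw())
snap("side","w8b",(300,100,520,265),3.6)
t=stw([[-.212,-.150,0]])[0]; go([t[0],t[1],.024],86.6)
E
```

```text
86.5117148710649
shift units [7.81 1.05 0.95] turn units -0.03 q6 -2.03
```

View pics/w8.png

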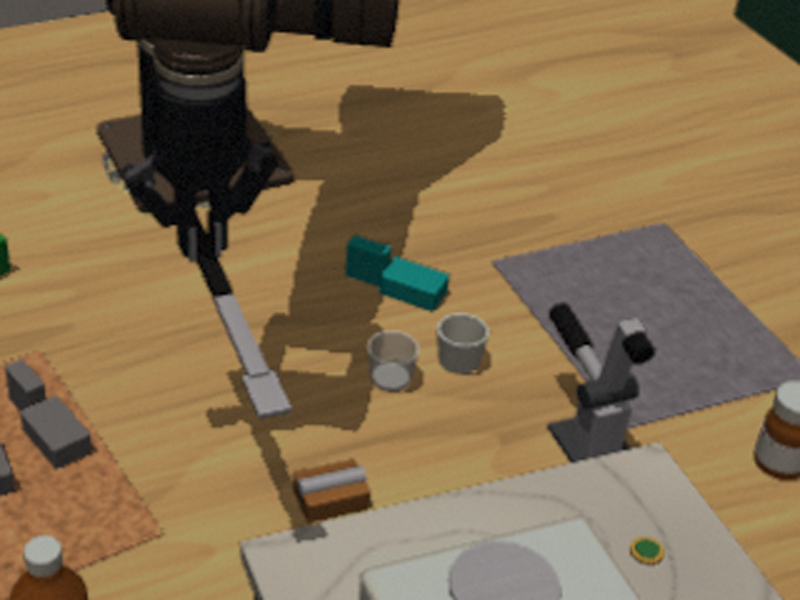

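View pics/w8b.png

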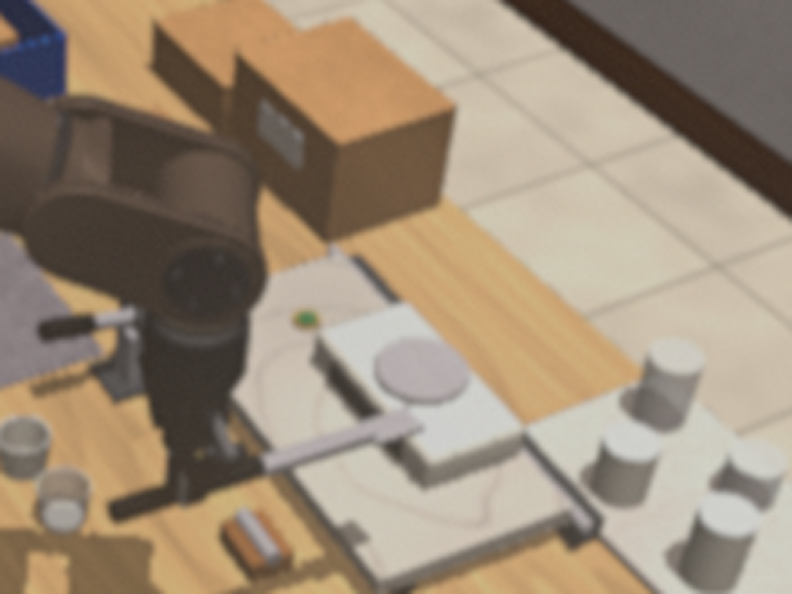

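```bash
python3 - <<'E'
from h import *
p=ctrl.get_state()["eef_pos"]; a=np.radians(-3.49); d=np.array([np.cos(a),np.sin(a),0])
sc,sd=cam("scene"),cam("side")
for dz in (-.022,-.016,-.010,-.004):
  t=p+d*.208+[0,0,dz]; q=p-d*.062+[0,0,-.016]
  print(dz,((proj(sc,t)-[200,120])*2.5).round(),((proj(sd,t)-[300,100])*3.6).round(),"end",((proj(sd,q)-[300,100])*3.6).round())
E
```

```text
-0.022 [[275. 421.]] [[412. 423.]] end [[109. 518.]]
-0.016 [[275. 415.]] [[413. 417.]] end [[109. 518.]]
-0.01 [[275. 409.]] [[414. 412.]] end [[109. 518.]]
-0.004 [[275. 403.]] [[415. 406.]] end [[109. 518.]]
```

Request:
move_arm(
  commands=[0,0.7,0.5,0,0,0.6,0.45,-0.03,0,0,0,0,1,0,0,0,1,0,0,0,1,0,0,0,1,0,0,0,1,0,0,0,1,0,0,0,0,0,0,0],
)

```text
time: 22.48
eef_pos: [0.4152, -0.1114, 0.0686]
tcp_rot: [-0.484, 0.515, 0.488, 0.513]
contact_force: [0.7, 0.1, -4.0]
opening: 0.169
```

```bash
python3 - <<'E'
from h import *
snap("scene","w9",(240,230,400,360),5); 
t=stw([[-.218,-.150,0]])[0]; go([t[0],t[1],.024],86.6)
E
```

```text
shift units [ 1.84  0.01 -0.07] turn units 0.03 q6 -2.01
```

View pics/w9.png

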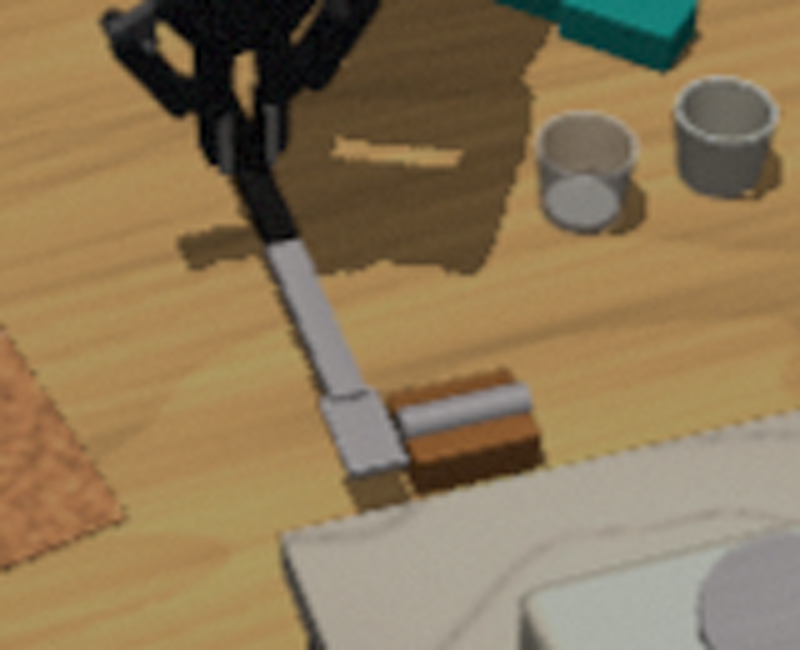

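Request:
move_arm(
  commands=[0.9,0,0,0,0.7,0,0,0,0.2,0,0,0,0,0,0,0,0,0,0,0],
)

```text
time: 23.15
eef_pos: [0.4178, -0.1128, 0.0269]
tcp_rot: [-0.486, 0.514, 0.485, 0.514]
contact_force: [-0.1, -0.5, -4.1]
opening: 0.172
```

```bash
python3 - <<'E'
from h import *
snap("scene","w10",(240,230,400,360),5); snap("side","w10b",(340,170,460,260),6)
E
```

```text
(no output)
```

View pics/w10.png

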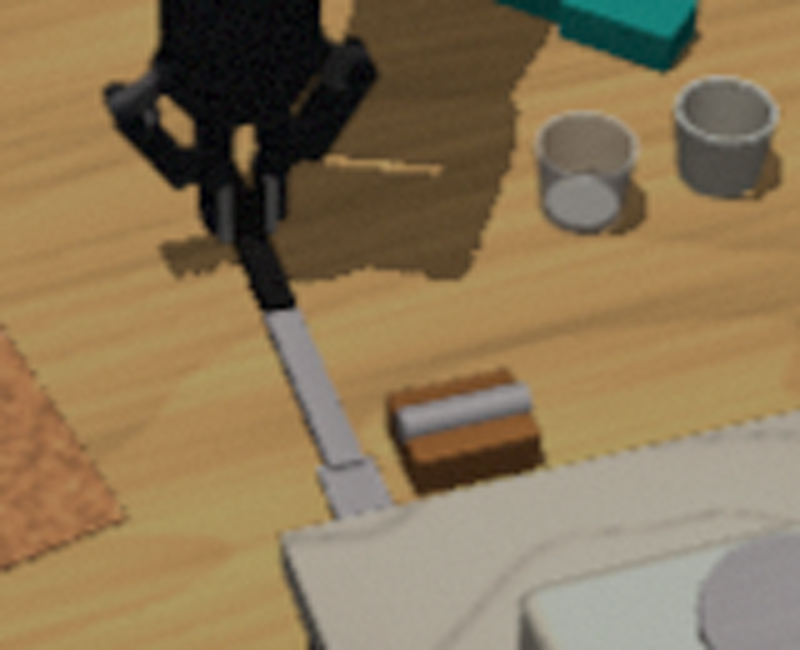

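View pics/w10b.png

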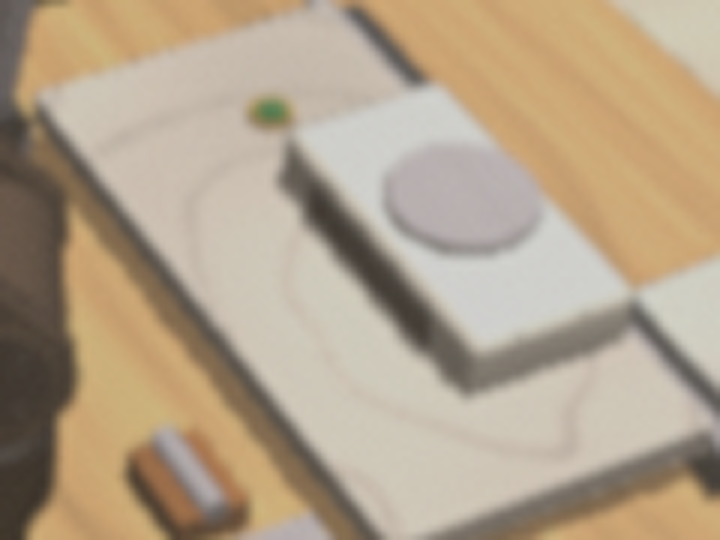

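Request:
move_arm(
  commands=[0.18,0,0,0,0,0,0,0,0,-0.4,0,0,0,-0.5,0,0,0,-0.5,0,0,0,0,0,0],
)

```text
time: 24.0
eef_pos: [0.4533, -0.1147, 0.0217]
tcp_rot: [-0.486, 0.514, 0.485, 0.514]
contact_force: [-0.6, 0.0, -3.3]
opening: 0.173
```

```bash
python3 - <<'E'
from h import *
snap("scene","w11",(240,230,400,360),5)
E
```

```text
(no output)
```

View pics/w11.png

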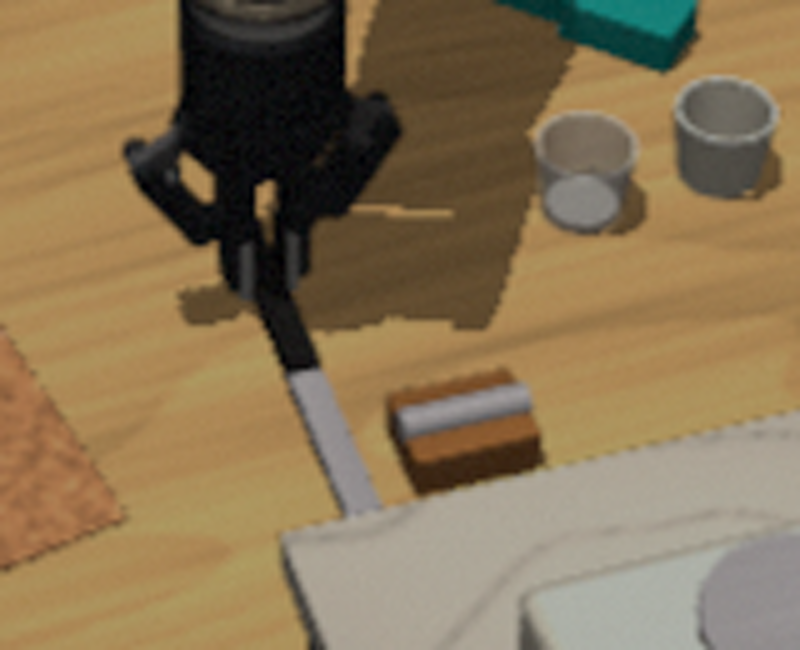

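Request:
move_arm(
  commands=[-0.4,0,0,0,-0.4,-0.02,0,0,-0.4,-0.04,0,0,-0.4,-0.06,0,0,0,0,0,0],
  force=30,
)

```text
time: 24.68
eef_pos: [0.4554, -0.1148, 0.0625]
tcp_rot: [-0.486, 0.514, 0.485, 0.514]
contact_force: [0.1, -0.2, -4.1]
opening: 0.171
```

```bash
python3 - <<'E'
from h import *
snap("scene","w12",(240,230,400,360),5); print(ctrl.get_state()["wrist_torque"])
E
```

```text
[-0.0350275   0.16289118 -0.03260044]
```

View pics/w12.png

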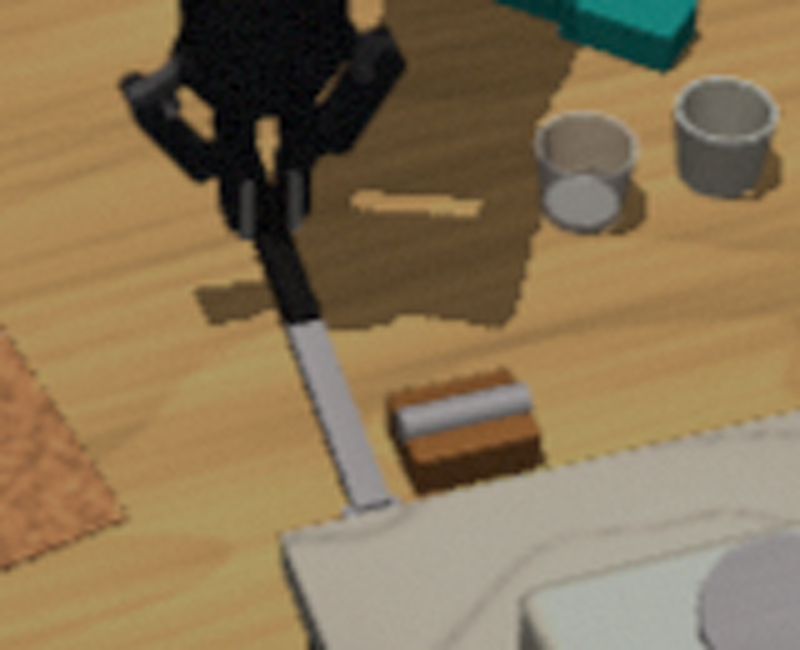

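Request:
move_arm(
  commands=[-0.4,-0.09,0,0,-0.4,-0.12,0,0,-0.4,-0.14,0,0,-0.25,-0.1,0,0,0,0,0,0],
)

```text
time: 25.35
eef_pos: [0.4667, -0.1153, 0.0984]
tcp_rot: [-0.486, 0.514, 0.485, 0.514]
contact_force: [-0.8, 0.4, -5.2]
opening: 0.17
```

```bash
python3 - <<'E'
from h import *
snap("scene","w13",(240,230,400,360),5); print(ctrl.get_state()["wrist_torque"]); snap("side","w13b",(330,150,450,240),6)
E
```

```text
[0.07041429 0.2319451  0.01413821]
```

View pics/w13.png

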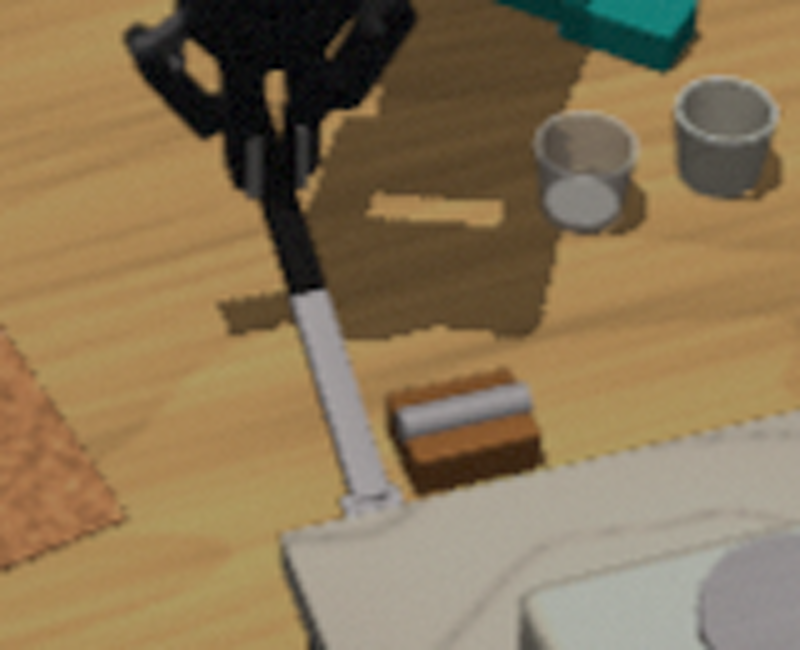

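View pics/w13b.png

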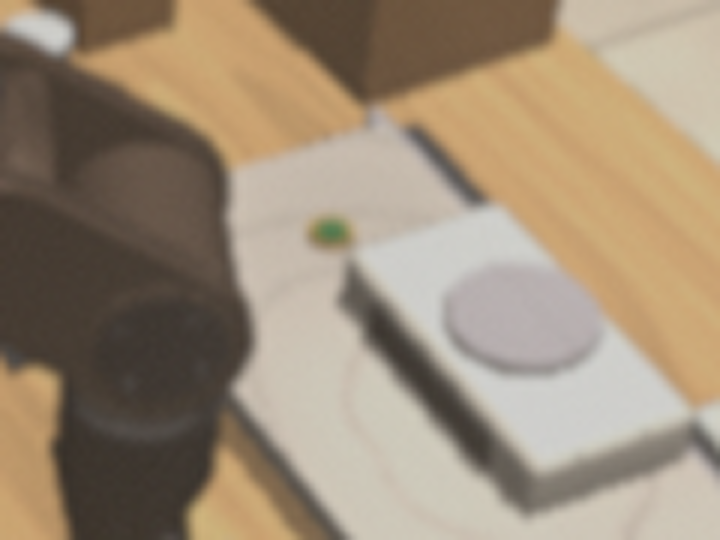

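Request:
move_arm(
  commands=[-0.3,0.1,0,0,0,0.05,0,0,0,0,0.4,0,0,0,0.5,0,0,0,0,0],
  force=50,
)

```text
time: 26.08
eef_pos: [0.4633, -0.0912, 0.1049]
tcp_rot: [-0.486, 0.514, 0.486, 0.514]
contact_force: [-1.3, -0.0, -4.2]
opening: 0.167
```

```bash
python3 - <<'E'
from h import *
snap("scene","w14",(240,230,400,360),5)
E
```

```text
(no output)
```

View pics/w14.png

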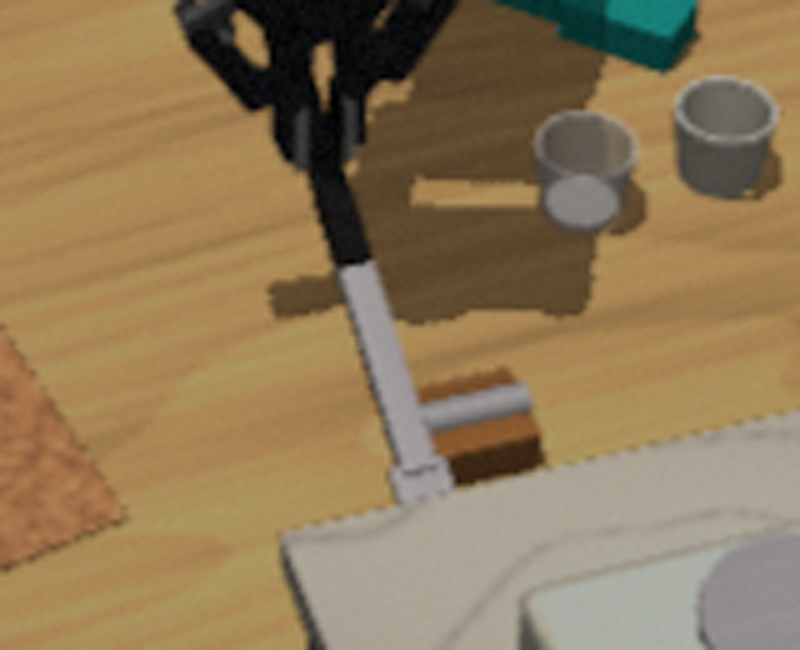

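Request:
move_arm(
  commands=[0,0,0.4,0,0,0,0.5,0,0,0,0.6,0,0,0,0,0,0,0,0,0],
)

```text
time: 26.75
eef_pos: [0.4656, -0.0546, 0.105]
tcp_rot: [-0.486, 0.514, 0.486, 0.514]
contact_force: [-0.0, 0.8, -4.5]
opening: 0.172
```

```bash
python3 - <<'E'
from h import *
snap("scene","w15",(240,230,400,360),5);snap("wrist","w15b")
E
```

```text
(no output)
```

View pics/w15.png

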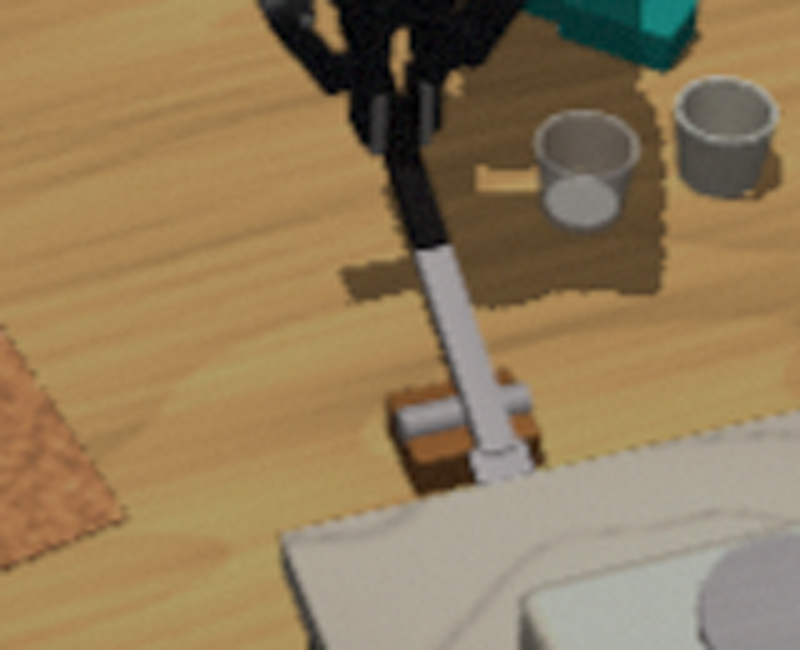

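Request:
move_arm(
  commands=[0,0,-0.3,0,0.3,0.1,0,0,0.3,0.1,0,0,0.3,0.08,0,0,0,0,0,0],
  force=40,
)

```text
time: 27.48
eef_pos: [0.4593, -0.0627, 0.0836]
tcp_rot: [-0.486, 0.514, 0.485, 0.514]
contact_force: [-1.2, -0.7, 4.4]
opening: 0.168
```

```bash
python3 - <<'E'
from h import *
snap("scene","w16",(240,230,400,360),5); print(ctrl.get_state()["wrist_torque"])
E
```

```text
[-0.14607153 -0.03814823 -0.09213182]
```

View pics/w16.png

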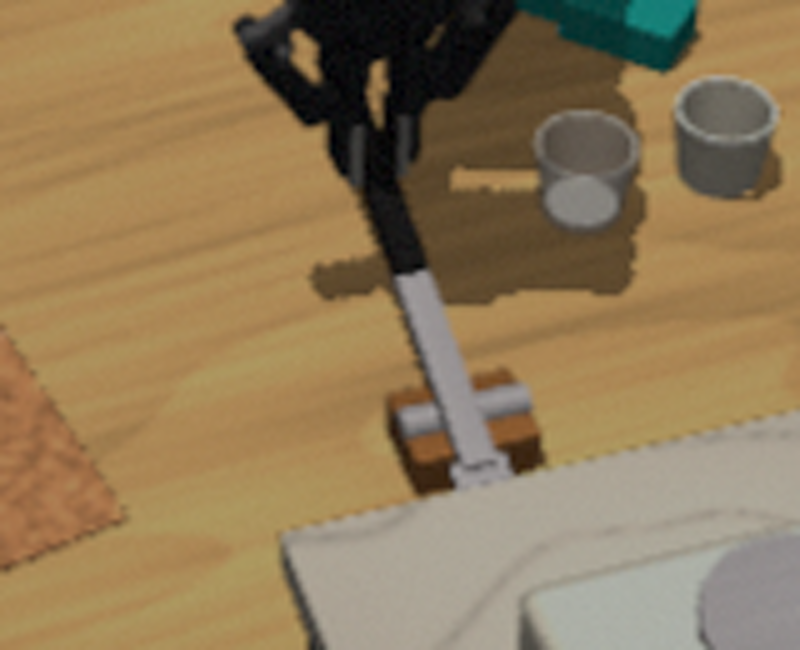

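Request:
move_arm(
  commands=[0.3,0.07,0,0,0.3,0.06,0,0,0.3,0.04,0,0,0,0,0,0],
)

```text
time: 28.02
eef_pos: [0.4536, -0.0623, 0.0611]
tcp_rot: [-0.485, 0.515, 0.486, 0.513]
contact_force: [-6.9, -1.3, 11.6]
opening: 0.168
```

```bash
python3 - <<'E'
from h import *
snap("scene","w17",(240,230,400,360),5); print(ctrl.get_state()["wrist_torque"])
E
```

```text
[-0.1864963   0.86794354 -0.16204124]
```

View pics/w17.png

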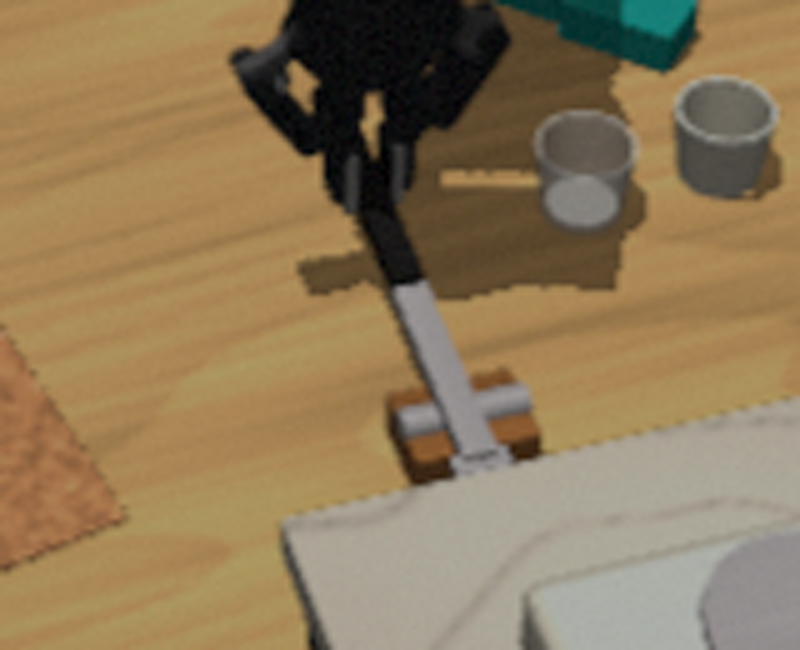

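Request:
move_arm(
  commands=[0.3,0.05,0,0,0.3,0.04,0,0,0.3,0.03,0,0,0,0,0,0],
)

```text
time: 28.58
eef_pos: [0.4513, -0.0623, 0.0392]
tcp_rot: [-0.486, 0.514, 0.486, 0.513]
contact_force: [-7.4, -0.4, 13.5]
opening: 0.17
```

```bash
python3 - <<'E'
from h import *
snap("scene","w18",(240,230,400,360),5); print(ctrl.get_state()["wrist_torque"])
sc=cam("scene")
for h in (.043,.048,.055,.06,.065,.07): print(h,((proj(sc,stw([[0,-.2,h]]))-[240,230])*5).round())
E
```

```text
[-0.08388232  0.80145038 -0.09077476]
0.043 [[268. 533.]]
0.048 [[268. 525.]]
0.055 [[268. 514.]]
0.06 [[268. 506.]]
0.065 [[268. 497.]]
0.07 [[268. 489.]]
```

View pics/w18.png

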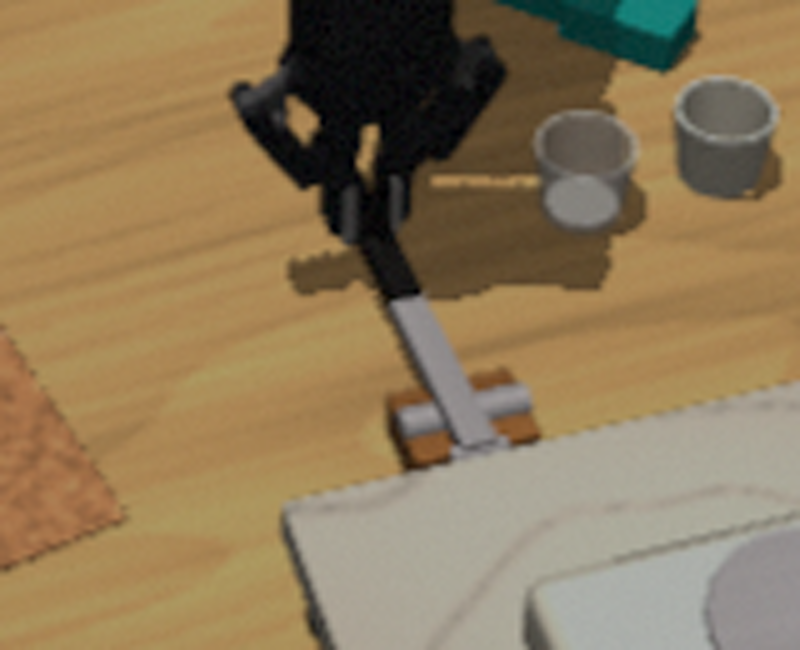

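Request:
move_arm(
  commands=[-0.1,0,0,0,-0.2,0,0,0,0,0.3,0,0,0,0.4,0,0,0,0.4,0,0,0,0,0,0],
  force=60,
)

```text
time: 29.38
eef_pos: [0.4222, -0.0598, 0.0446]
tcp_rot: [-0.485, 0.514, 0.486, 0.514]
contact_force: [-0.0, -0.2, -3.4]
opening: 0.169
```

```bash
python3 - <<'E'
from h import *
snap("scene","w19",(240,230,400,360),5)
E
```

```text
(no output)
```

View pics/w19.png

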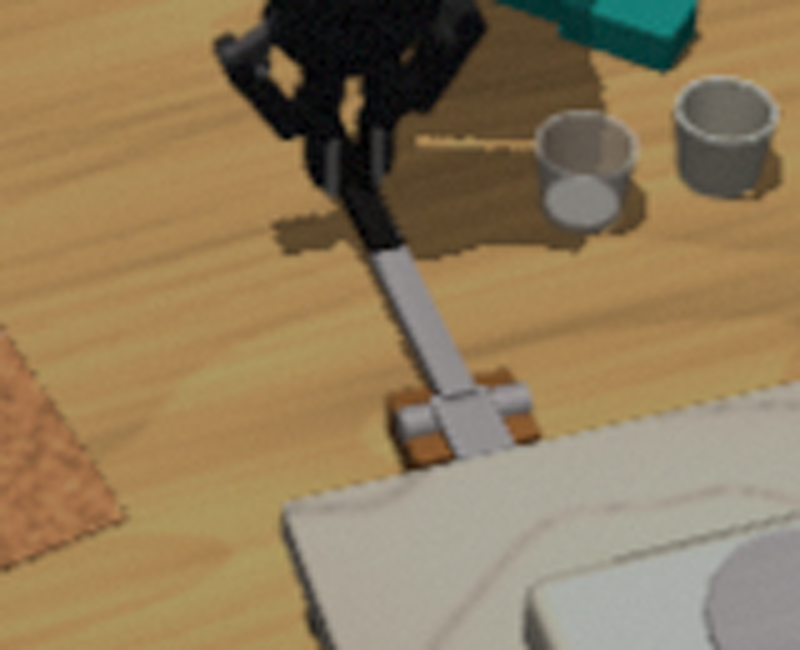

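Request:
move_arm(
  commands=[-0.1,0,-0.5,0,0,0.15,-0.6,0,0,0.2,-0.6,0,0,0,0,0,-0.4,0,0,0,-0.4,0,0,0,-0.4,0,0,0,0,0,0,0],
)

```text
time: 30.42
eef_pos: [0.4134, -0.1023, 0.079]
tcp_rot: [-0.487, 0.513, 0.485, 0.514]
contact_force: [-0.8, -0.7, -2.9]
opening: 0.165
```

```bash
python3 - <<'E'
from h import *
snap("scene","w20",(200,180,400,330),4)
E
```

```text
(no output)
```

View pics/w20.png

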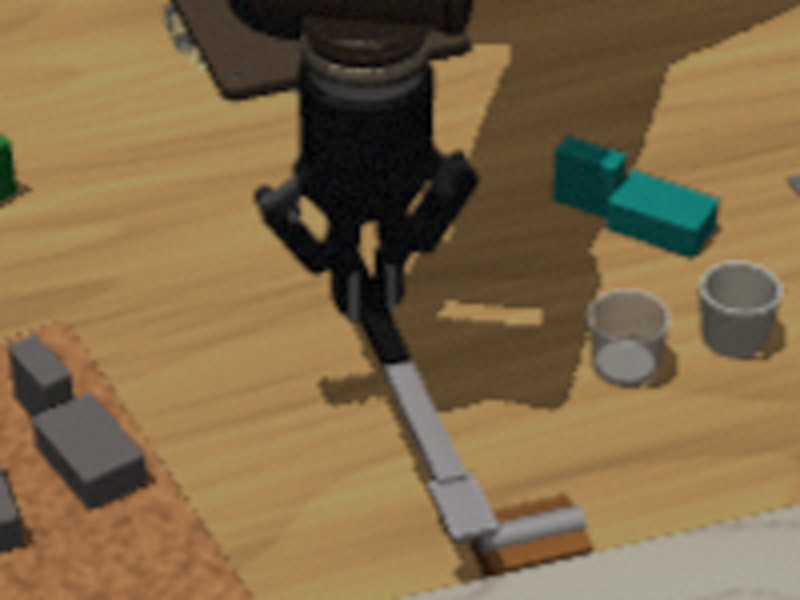

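```bash
python3 - <<'E'
from h import *
go([.415,.302,.22],86.0)
E
```

```text
shift units [-5.68  0.81 16.14] turn units 0.16 q6 -2.0
```

Request:
move_arm(
  commands=[-0.7,0,0,0,-1,0,0,0,-1,0,0,0,-1,0,0,0,-1,0,0,0,-0.9,0,0,0],
)

```text
time: 31.22
eef_pos: [0.412, -0.1018, 0.2178]
tcp_rot: [-0.485, 0.514, 0.486, 0.514]
contact_force: [-0.1, 0.2, -3.2]
opening: 0.171
```

Request:
move_arm(
  commands=[0,-1,0.5,0,0,-0.3,1,0,0,0,1,0,0,0,1,0,0,0,1,0,0,0,1,0,0,0,1,0,0,0,1,0,0,0,1,0,0,0,1,0,0,0.3,1,0,0,0.4,1,0,0,0.4,1,0,0,0.4,1,0,0,0.4,1,0,0,0.2,1,0,0,0,0.6,0,0,0,0,0],
)

```text
time: 33.48
eef_pos: [0.4151, 0.3013, 0.2171]
tcp_rot: [-0.486, 0.514, 0.486, 0.513]
contact_force: [0.4, -0.4, -4.4]
opening: 0.165
```

```bash
python3 - <<'E'
from h import *
go([.415,.302,.022],86.0); snap("scene","w21",(330,150,540,300),3.8)
E
```

```text
shift units [ 7.8  -0.    0.03] turn units 0.17 q6 -1.09
```

View pics/w21.png

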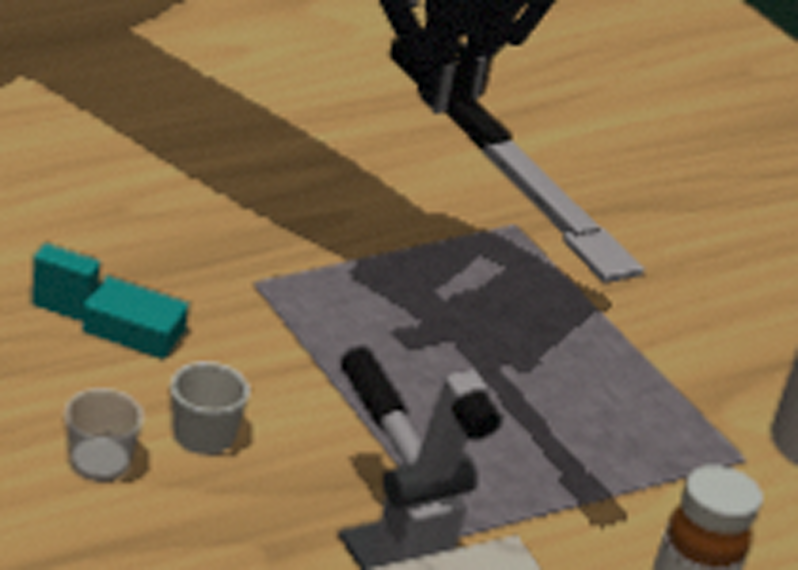

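Request:
move_arm(
  commands=[1,0,0,0,1,0,0,0,1,0,0,0,1,0,0,0,1,0,0,0,1,0,0,0,0.8,0,0,0,0.5,0,0,0,0.3,0,0,0,0.2,0,0,0,0.1,0,0,0,0,0,0,0],
  force=40,
)

```text
time: 35.02
eef_pos: [0.4155, 0.3011, 0.0204]
tcp_rot: [-0.486, 0.514, 0.486, 0.514]
contact_force: [0.5, 0.2, -3.4]
opening: 0.168
```

Request:
move_arm(
  commands=[0,0,0,0,0,0,0,0,0,0,0,0,0,0,0,0],
  jaw=45,
)

```text
time: 35.52
eef_pos: [0.4155, 0.301, 0.0204]
tcp_rot: [-0.486, 0.514, 0.486, 0.514]
contact_force: [0.3, 0.6, -0.3]
opening: 0.526
```

Request:
move_arm(
  commands=[-0.8,0,0,0,-1,0,0,0,-1,0,0,0,-1,0,0,0,-1,0,0,0,-1,0,0,0,-1,0,0,0,-0.7,0,0,0,0,0,0,0],
)

```text
time: 36.65
eef_pos: [0.416, 0.3013, 0.2091]
tcp_rot: [-0.486, 0.513, 0.485, 0.515]
contact_force: [-0.0, -0.4, -0.8]
opening: 0.523
```

```bash
python3 - <<'E'
from h import *
snap("wrist","w22"); snap("scene","w22s"); t=stw([[-.06,-.09,0]])[0]; go([t[0],t[1],.216],-3.4)
E
```

```text
shift units [ -0.37  -7.31 -14.17] turn units -17.97 q6 -1.09
```

View pics/w22.png

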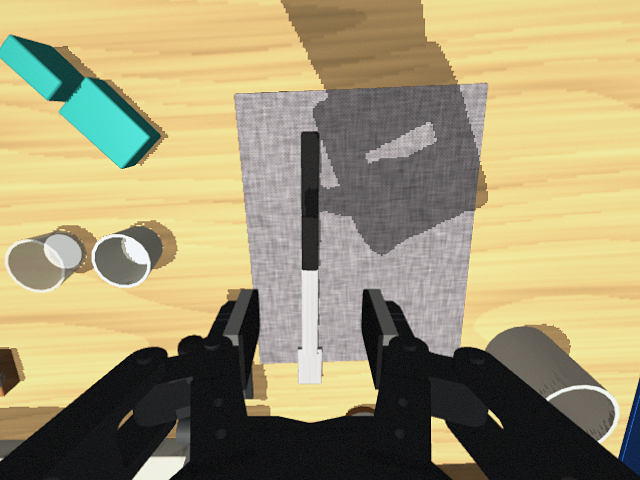

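View pics/w22s.png

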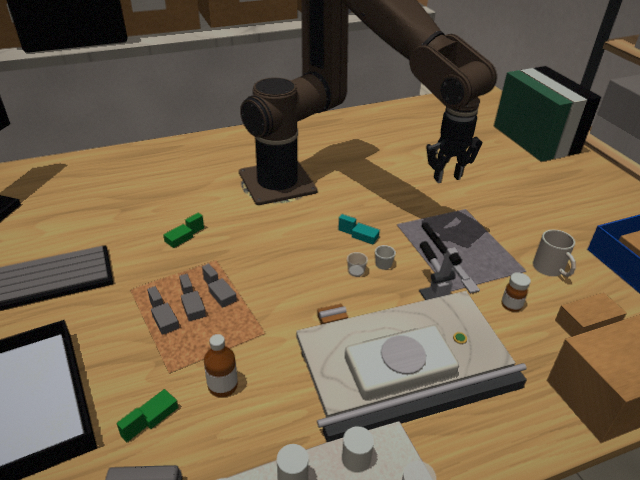

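Request:
move_arm(
  commands=[0,-0.5,-0.5,0,0,-0.5,-1,0,0,-0.5,-1,0,0,-0.5,-1,0,0,-0.5,-1,0,0,-0.5,-1,0,0,-0.5,-1,0,0,-0.5,-1,0,0,-0.5,-1,0,0,-0.5,-1,0,0,-0.5,-1,0,0,-0.5,-1,0,0,-0.5,-1,0,0,-0.5,-1,0,0,-0.3,-0.7,0,0,0,0,0],
  jaw=85,
)

```text
time: 38.75
eef_pos: [0.5772, -0.0653, 0.2068]
tcp_rot: [-0.485, 0.515, 0.485, 0.514]
contact_force: [0.1, 0.4, -0.0]
opening: 0.992
```

```bash
python3 - <<'E'
from h import *
snap("wrist","w23"); go([.5786,-.0637,.021],86.6)
E
```

```text
shift units [ 7.44 -0.07  0.02] turn units 0.02 q6 -1.8
```

View pics/w23.png

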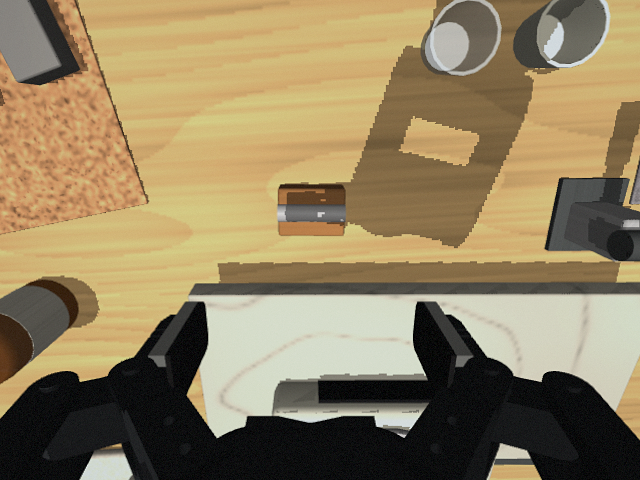

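```bash
python3 - <<'E'
from h import *
cm=cam("wrist",ctrl.get_state()); q=back(cm,[[278,213],[346,213]],.032); print((q*1000).round(1),(q.mean(0)*1000).round(1))
c=back(cm,[[277,186],[346,186],[278,235],[345,236]],.024); print((c*1000).round(1),c.mean(0))
# slab edge top, front corner left, assume h
for h in (.058,.062,.066): print(h,(back(cm,[[190,287],[612,285]],h)*1000).round(1))
E
```

```text
[[574.1 -92.5  32. ]
 [577.6 -33.3  32. ]] [575.9 -62.9  32. ]
[[551.8 -92.2  24. ]
 [555.3 -31.9  24. ]
 [596.8 -95.1  24. ]
 [601.3 -34.   24. ]] [ 0.57630965 -0.06332486  0.024     ]
0.058 [[ 628.2 -170.2   58. ]
 [ 646.6  187.5   58. ]]
0.062 [[ 626.3 -168.6   62. ]
 [ 644.5  183.9   62. ]]
0.066 [[ 624.4 -167.    66. ]
 [ 642.4  180.3   66. ]]
```

Request:
move_arm(
  commands=[1,0.04,0.05,0,1,0,0,0,1,0,0,0,1,0,0,0,1,0,0,0,1,0,0,0,0.8,0,0,0,0.5,0,0,0,0.15,0,0,0,0,0,0,0],
)

```text
time: 40.05
eef_pos: [0.5768, -0.0626, 0.0217]
tcp_rot: [-0.486, 0.514, 0.485, 0.514]
contact_force: [0.6, -0.9, 0.2]
opening: 0.993
```

Request:
move_arm(
  commands=[0,0,0,0,0,0,0,0,0,0,0,0,0,0,0,0,0,0,0,0],
  jaw=45,
  force=60,
)

```text
time: 40.67
eef_pos: [0.5775, -0.0631, 0.0228]
tcp_rot: [-0.486, 0.514, 0.485, 0.514]
contact_force: [-0.7, -1.4, 5.4]
opening: 0.685
```

Request:
move_arm(
  commands=[-0.6,0,0,0,-1,0,0,0,-1,0,0,0,-1,0,0,0,-1,0,0,0,-1,0,0,0,-1,0,0,0,-0.8,0,0,0,0,0,0,0],
)

```text
time: 41.8
eef_pos: [0.577, -0.0627, 0.2081]
tcp_rot: [-0.487, 0.513, 0.485, 0.515]
contact_force: [0.7, -0.6, -4.0]
opening: 0.686
```

```bash
python3 - <<'E'
from h import *
go([.488,.399,.021],86.6)
E
```

```text
shift units [ 7.46  4.63 18.24] turn units 0.03 q6 -1.8
```

Request:
move_arm(
  commands=[0,0.5,0.5,0,0,0.6,0.9,0,0,0.6,1,0,0,0.6,1,0,0,0.6,1,0,0,0.6,1,0,0,0.6,1,0,0,0.5,1,0,0,0,1,0,0,0,1,0,0,0,1,0,0,0,1,0,0,0,1,0,0,0,1,0,0,0,1,0,0,0,1,0,0,0,1,0,0,0,1,0,0,0,0.8,0,0,0,0,0],
)

```text
time: 44.3
eef_pos: [0.4859, 0.3995, 0.2056]
tcp_rot: [-0.486, 0.514, 0.486, 0.513]
contact_force: [-0.7, -0.5, -3.8]
opening: 0.683
```

```bash
python3 - <<'E'
from h import *
go([.488,.399,.0255],86.6); snap("wrist","w24")
E
```

```text
shift units [ 7.2  -0.09 -0.01] turn units 0.06 q6 -0.99
```

View pics/w24.png

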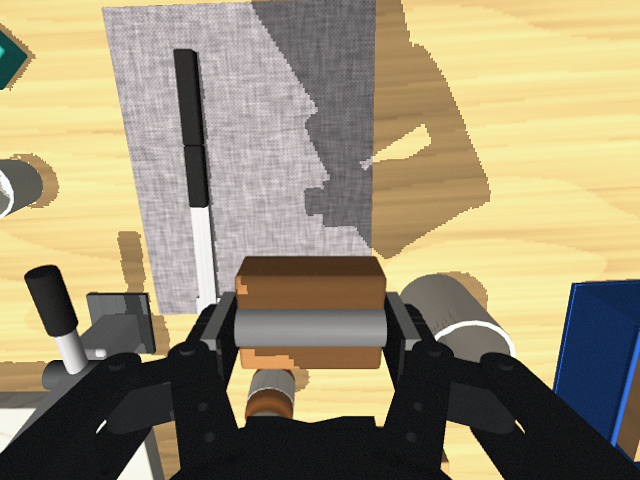

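Request:
move_arm(
  commands=[0,0.5,-0.6,0,1,0,0,0,1,0,0,0,1,0,0,0,1,0,0,0,1,0,0,0,1,0,0,0,0.7,0,0,0,0.3,0,0,0,0.15,0,0,0,0,0,0,0],
)

```text
time: 45.72
eef_pos: [0.4745, 0.3842, 0.0282]
tcp_rot: [-0.486, 0.514, 0.486, 0.514]
contact_force: [-0.6, -0.0, -3.6]
opening: 0.686
```

Request:
move_arm(
  commands=[0,0,0,0,0,0,0,0,0,0,0,0,0,0,0,0],
  jaw=80,
)

```text
time: 46.22
eef_pos: [0.4742, 0.3841, 0.028]
tcp_rot: [-0.486, 0.514, 0.486, 0.514]
contact_force: [0.5, 0.3, 0.5]
opening: 0.94
```

Request:
move_arm(
  commands=[-0.8,0,0,0,-1,0,0,0,-1,0,0,0,-1,0,0,0,-1,0,0,0,-1,0,0,0,-1,0,0,0,-0.7,0,0,0,0,0,0,0],
)

```text
time: 47.35
eef_pos: [0.4749, 0.3845, 0.2177]
tcp_rot: [-0.486, 0.512, 0.485, 0.516]
contact_force: [0.5, -0.6, 0.4]
opening: 0.935
```

```bash
python3 - <<'E'
from h import *
snap("wrist","w25"); snap("scene","w25s"); go([.43,-.29,.2],86.6)
E
```

```text
shift units [  0.6    0.22 -27.01] turn units 0.03 q6 -1.0
```

View pics/w25.png

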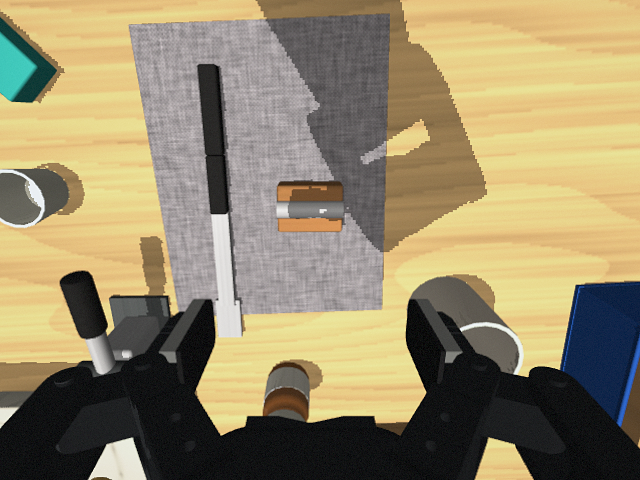

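View pics/w25s.png

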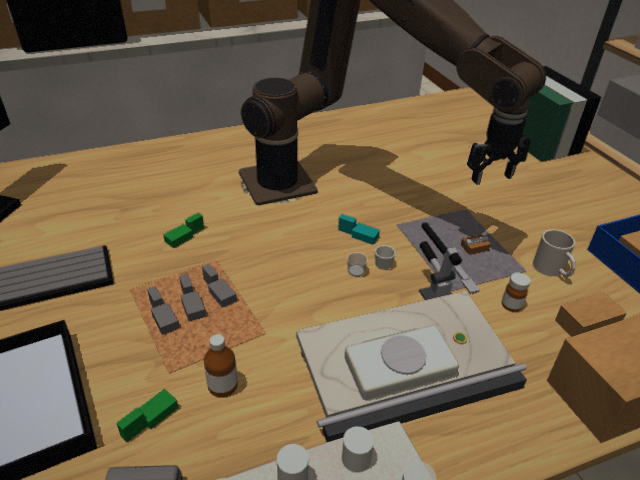

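Request:
move_arm(
  commands=[0,0,-0.5,0,0,0,-1,0,0,0,-1,0,0,0,-1,0,0,0,-1,0,0,0,-1,0,0,0,-1,0,0,0,-1,0,0,0,-1,0,0,0,-1,0,0,0,-1,0,0,0,-1,0,0,0,-1,0,0,0,-1,0,0,0,-1,0,0,0,-1,0,0,0,-1,0,0,0,-1,0,0,0,-1,0,0,0,-1,0],
  jaw=50,
)

```text
time: 49.95
eef_pos: [0.4452, -0.1036, 0.2138]
tcp_rot: [-0.485, 0.514, 0.486, 0.514]
contact_force: [0.4, 0.3, -0.8]
opening: 0.584
```

Request:
move_arm(
  commands=[0,0,-1,0,0,0,-1,0,0,0,-1,0,0,0,-1,0,0,0,-1,0,0,0,-1,0,0,0,-1,0,0,0,-0.7,0,0,0,0,0],
)

```text
time: 51.08
eef_pos: [0.4348, -0.2956, 0.2144]
tcp_rot: [-0.485, 0.514, 0.486, 0.514]
contact_force: [-0.3, 0.7, -0.4]
opening: 0.589
```

```bash
python3 - <<'E'
from h import *
snap("wrist","w26"); print(ctrl.get_state()["eef_pos"],yaw(),ctrl.get_state()["qpos"])
E
```

```text
[ 0.43499486 -0.29485359  0.21448986] 86.69324405835987 [-7.89032910e-01 -1.59444699e-02  1.97050652e+00  3.20634941e-04
  1.18857688e+00 -2.30223588e+00]
```

View pics/w26.png

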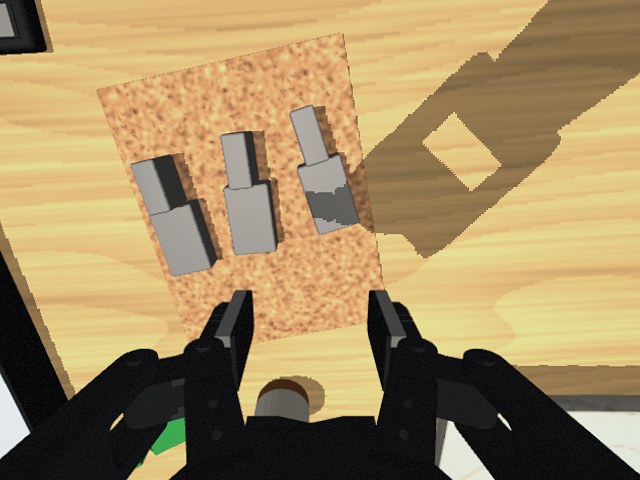

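```bash
python3 - <<'E'
from h import *
view(cv2.imread("pics/w26_raw.png"),"w26z",(115,90,375,285),3)
E
```

```text
(no output)
```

View pics/w26z.png

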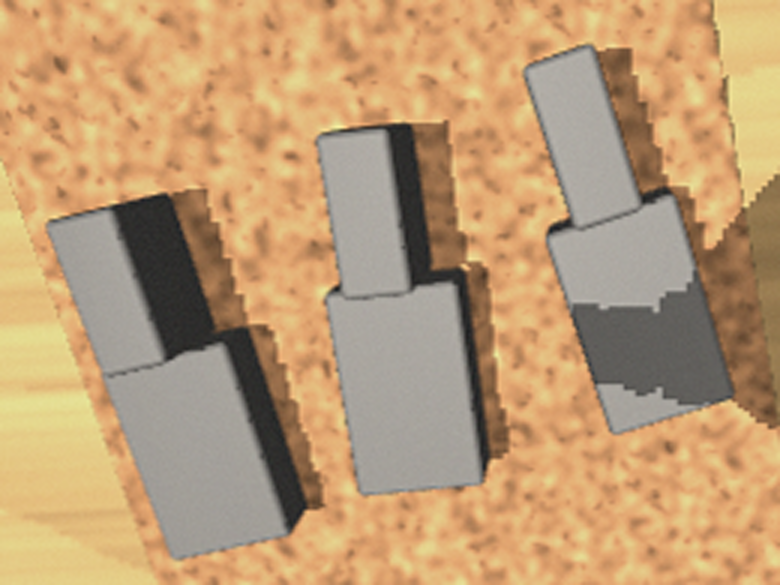

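```bash
python3 - <<'E'
from h import *
cm=cam("wrist",ctrl.get_state())
for n,c in dict(C=[(525,70),(592,45),(642,205),(577,227)],B=[(317,135),(388,128),(413,288),(345,295)],A=[(47,220),(113,207),(165,358),(107,374)]).items():
    q=back(cm,np.array(c)/3+[115,90],.048); m=q.mean(0); d=(q[2]+q[3]-q[0]-q[1]); a=np.degrees(np.arctan2(d[1],d[0]))
    print(n,(m*1000).round(1),"len",(np.linalg.norm(d)/2*1000).round(1),"dir",a.round(1))
    go([m[0],m[1],.03],a+90)
E
```

```text
C [ 368.9 -291.5   48. ] len 42.6 dir 15.2
shift units [ 7.38  2.64 -0.03] turn units -3.7 q6 -2.3
B [ 385.  -351.6   48. ] len 42.8 dir 2.7
shift units [ 7.38  1.86 -2.39] turn units -1.2 q6 -2.3
A [ 402.1 -425.    48. ] len 43.4 dir 9.5
shift units [ 7.37  1.   -5.28] turn units -2.56 q6 -2.3
```

Request:
move_arm(
  commands=[0,0.9,0,0,0,0.9,0,0,0,0.84,-0.03,0,0,0,0,-1,0.5,0,0,-1,1,0,0,-1,1,0,0,-0.7,1,0,0,0,0,0,0,0,0,0,0,0],
)

```text
time: 52.38
eef_pos: [0.37, -0.2919, 0.1285]
tcp_rot: [0.562, -0.429, -0.562, -0.429]
contact_force: [-0.5, -0.6, -1.0]
opening: 0.581
```

```bash
python3 - <<'E'
from h import *
snap("wrist","w27"); go([.3689,-.2915,.037],105.2)
E
```

```text
shift units [3.68 0.05 0.05] turn units 0.02 q6 -2.72
```

View pics/w27.png

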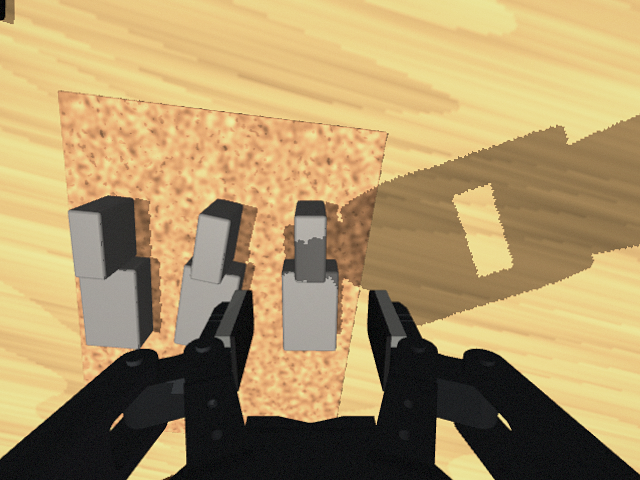

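Request:
move_arm(
  commands=[0.5,0,0,0,1,0,0,0,1,0,0,0,0.8,0,0,0,0.38,0,0,0,0,0,0,0],
  jaw=38,
)

```text
time: 53.18
eef_pos: [0.3693, -0.2917, 0.0351]
tcp_rot: [-0.561, 0.429, 0.562, 0.429]
contact_force: [0.2, -0.4, -0.3]
opening: 0.446
```

Request:
move_arm(
  commands=[0,0,0,0,0,0,0,0,0,0,0,0,0,0,0,0,0,0,0,0],
  jaw=8,
  force=50,
)

```text
time: 53.8
eef_pos: [0.3701, -0.2927, 0.0366]
tcp_rot: [0.563, -0.429, -0.561, -0.429]
contact_force: [-0.2, 0.7, 5.4]
opening: 0.223
```

Request:
move_arm(
  commands=[-0.6,0,0,0,-1,0,0,0,-1,0,0,0,-1,0,0,0,0,0,0,0.9,0,0,0,0.9,0,0,0,0.9,0,0,0,1,0,0,0,0],
)

```text
time: 54.92
eef_pos: [0.3692, -0.2916, 0.1256]
tcp_rot: [-0.486, 0.514, 0.486, 0.514]
contact_force: [-0.5, 0.8, -0.9]
opening: 0.224
```

```bash
python3 - <<'E'
from h import *
snap("wrist","w28"); t=stw([[-.110,.06,0]])[0]; print(t,yaw()); go([t[0],t[1],.125],86.56)
E
```

```text
[0.53629578 0.08948807 0.        ] 86.84525545904756
shift units [ 0.03 -5.83 15.59] turn units 0.06 q6 -2.4
```

View pics/w28.png

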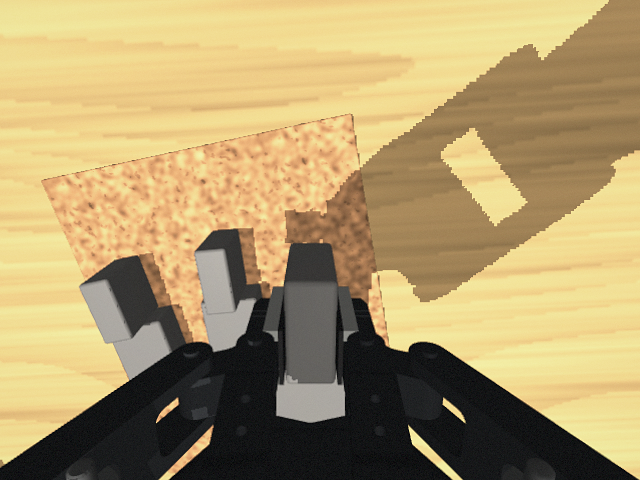

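Request:
move_arm(
  commands=[0,-0.6,0.5,0,0,-0.7,0.9,0,0,-0.7,1,0,0,-0.7,1,0,0,-0.7,1,0,0,-0.7,1,0,0,-0.7,1,0,0,-0.7,1,0,0,-0.33,1,0,0,0,1,0,0,0,1,0,0,0,1,0,0,0,1,0,0,0,1,0,0,0,1,0,0,0,1,0,0,0,0.2,0,0,0,0,0],
)

```text
time: 57.22
eef_pos: [0.537, 0.089, 0.1255]
tcp_rot: [-0.486, 0.514, 0.486, 0.514]
contact_force: [-0.1, -0.4, -1.1]
opening: 0.226
```

```bash
python3 - <<'E'
from h import *
t=stw([[-.110,.06,0]])[0]; go([t[0],t[1],.037],86.56); snap("wrist","w29")
E
```

```text
shift units [3.54 0.03 0.02] turn units 0.05 q6 -1.54
```

View pics/w29.png

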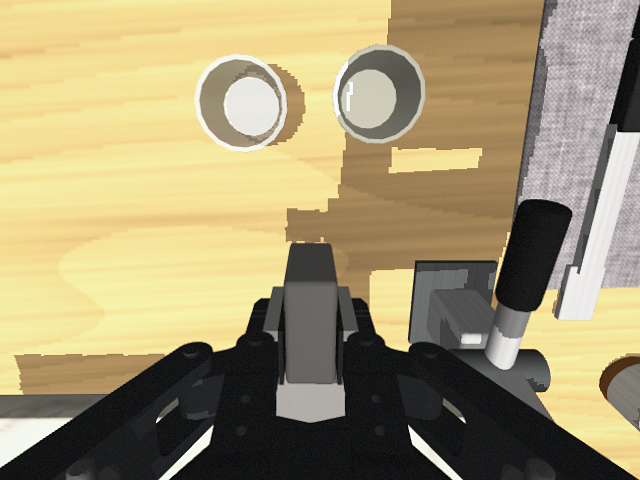

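Request:
move_arm(
  commands=[0.6,0,0,0,1,0,0,0,1,0,0,0,0.7,0,0,0,0.2,0,0,0,0,0,0,0,0,-0.4,0,0,0,-0.7,0,0,0,-0.7,0,0,0,-0.7,0,0,0,-0.4,0,0,0,-0.1,0,0,0,0,0,0],
)

```text
time: 58.9
eef_pos: [0.6119, 0.0849, 0.0381]
tcp_rot: [-0.486, 0.514, 0.486, 0.514]
contact_force: [0.5, -0.4, -0.8]
opening: 0.225
```

```bash
python3 - <<'E'
from h import *
snap("scene","w30",(290,220,490,370),4);snap("side","w30b",(300,150,460,270),5)
E
```

```text
(no output)
```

View pics/w30.png

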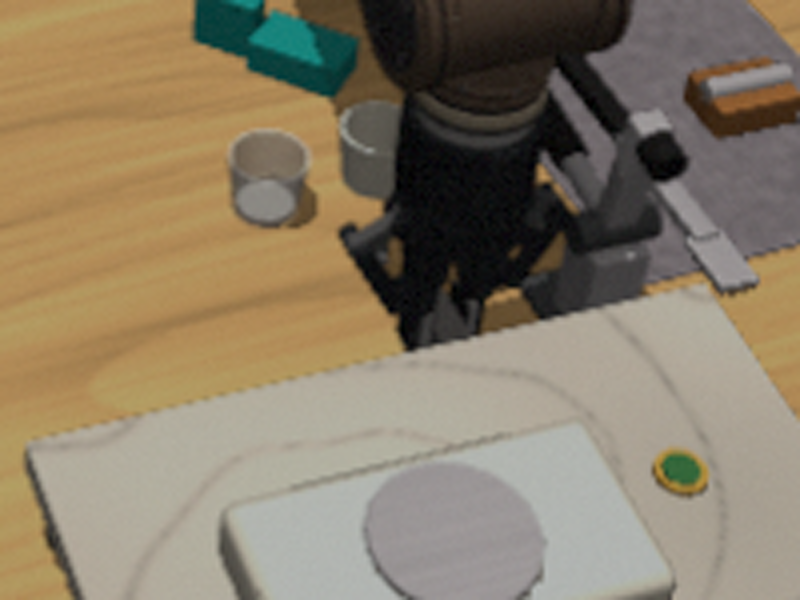

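View pics/w30b.png

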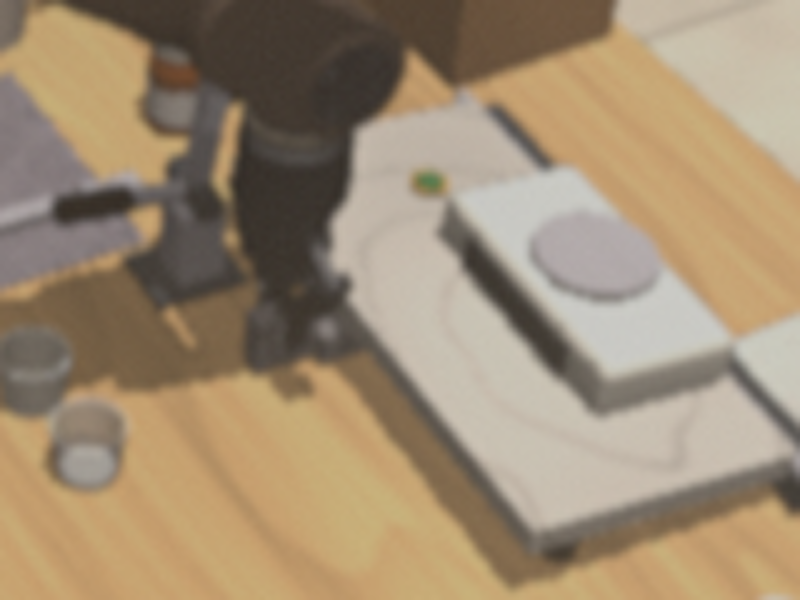

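Request:
move_arm(
  commands=[0,-0.1,0,0,0,-0.1,0,0,0,-0.1,0,0,0,0,0,0],
)

```text
time: 59.5
eef_pos: [0.6198, 0.0844, 0.0382]
tcp_rot: [-0.486, 0.514, 0.486, 0.514]
contact_force: [-0.1, -0.4, -1.1]
opening: 0.221
```

Request:
move_arm(
  commands=[0,-0.08,0,0,0,-0.04,0,0,0,0,0,0],
)

```text
time: 59.88
eef_pos: [0.6226, 0.0843, 0.0381]
tcp_rot: [-0.486, 0.514, 0.486, 0.514]
contact_force: [-0.2, -1.1, -0.3]
opening: 0.222
```

Request:
move_arm(
  commands=[0,-0.06,0,0,0,-0.04,0,0,0,0,0,0],
)

```text
time: 60.25
eef_pos: [0.6235, 0.0843, 0.0376]
tcp_rot: [-0.485, 0.515, 0.487, 0.513]
contact_force: [-5.7, -0.5, 1.8]
opening: 0.224
```

```bash
python3 - <<'E'
from h import *
snap("wrist","w31")
E
```

```text
(no output)
```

View pics/w31.png

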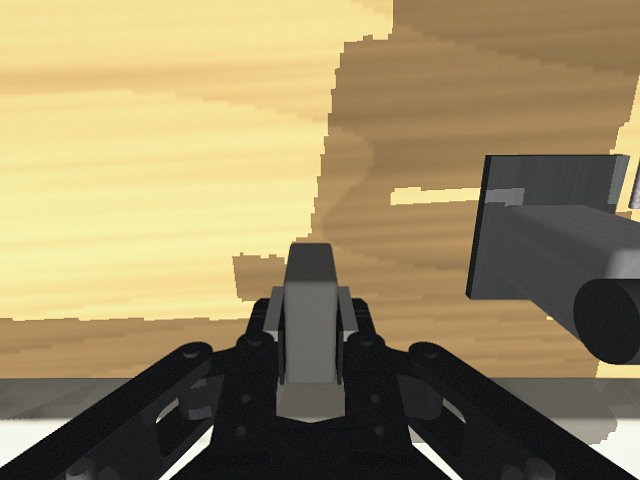

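Request:
move_arm(
  commands=[0,0.04,0,0,0.08,0,0,0,0.08,0,0,0,0,0,0,0],
)

```text
time: 60.8
eef_pos: [0.6235, 0.0843, 0.0336]
tcp_rot: [-0.485, 0.514, 0.486, 0.514]
contact_force: [-5.0, 1.0, 0.6]
opening: 0.227
```

Request:
move_arm(
  commands=[0,0,0,0,0,0,0,0,0,0,0,0],
  jaw=40,
)

```text
time: 61.18
eef_pos: [0.625, 0.0841, 0.0346]
tcp_rot: [-0.486, 0.513, 0.485, 0.515]
contact_force: [-0.2, 0.3, 0.8]
opening: 0.465
```

Request:
move_arm(
  commands=[-0.5,0,0,0,-1,0,0,0,-1,0,0,0,-1,0,0,0,-1,0.5,0,0,-1,1,0,0,0,1,0,0,0,0,0,0],
)

```text
time: 62.18
eef_pos: [0.561, 0.088, 0.1728]
tcp_rot: [-0.486, 0.513, 0.485, 0.514]
contact_force: [0.4, -0.8, 0.4]
opening: 0.471
```

```bash
python3 - <<'E'
from h import *
snap("wrist","w32");snap("scene","w32s",(120,210,500,420),2.1); go([.385,-.3516,.17],92.7)
E
```

```text
shift units [  0.08   6.08 -17.95] turn units -1.19 q6 -1.54
```

View pics/w32.png

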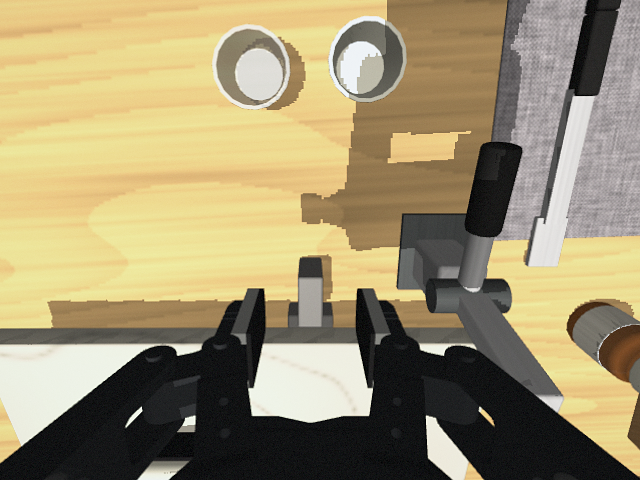

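View pics/w32s.png

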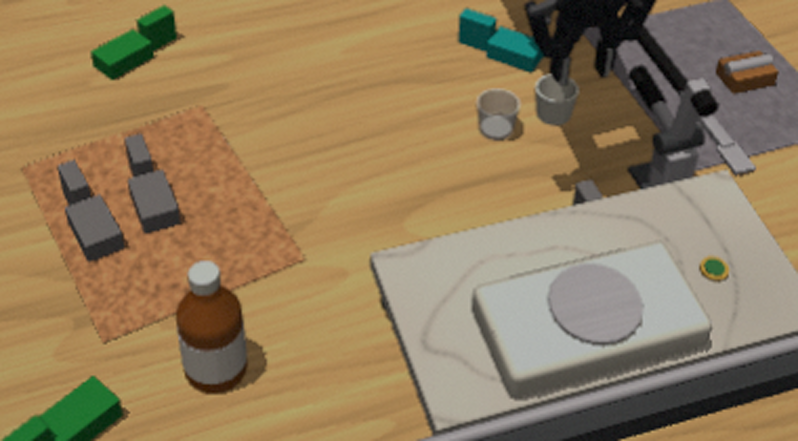

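Request:
move_arm(
  commands=[0,0,-0.5,0,0,0,-0.95,0,0,0,-1,0,0,0,-1,0,0,0,-1,0,0,0,-1,0,0,0,-1,0,0,0.3,-1,0,0,0.5,-1,0,0,0.5,-1,0,0,0.5,-1,0,0,0.5,-1,0,0,0.6,-1,0,0,0.6,-1,0,0,0.6,-1,0,0,0.6,-1,0,0,0.6,-1,0,0,0.5,-1,0,0,0.28,-0.5,-0.6,0,0,0,-0.59],
)

```text
time: 64.78
eef_pos: [0.3835, -0.3537, 0.1713]
tcp_rot: [-0.511, 0.488, 0.512, 0.488]
contact_force: [0.9, 0.5, 0.1]
opening: 0.466
```

```bash
python3 - <<'E'
from h import *
snap("wrist","w33"); go([.385,-.3516,.037],92.7)
E
```

```text
shift units [ 5.37 -0.06  0.06] turn units 0.01 q6 -2.56
```

View pics/w33.png

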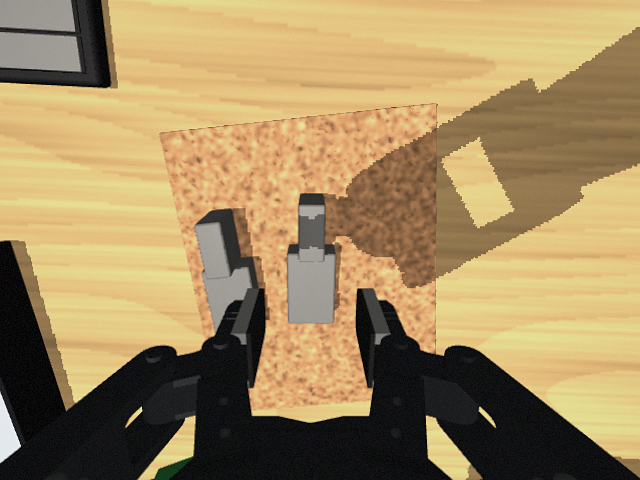

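Request:
move_arm(
  commands=[0.5,-0.06,0.06,0,1,0,0,0,1,0,0,0,1,0,0,0,1,0,0,0,0.5,0,0,0,0.3,0,0,0,0,0,0,0],
)

```text
time: 65.82
eef_pos: [0.3859, -0.3501, 0.0389]
tcp_rot: [-0.512, 0.488, 0.512, 0.488]
contact_force: [-0.1, 0.4, 0.0]
opening: 0.469
```

Request:
move_arm(
  commands=[0,0,0,0,0,0,0,0,0,0,0,0,0,0,0,0,0,0,0,0],
  jaw=8,
)

```text
time: 66.45
eef_pos: [0.3864, -0.3509, 0.0402]
tcp_rot: [0.512, -0.488, -0.511, -0.488]
contact_force: [-0.1, -0.9, 5.1]
opening: 0.219
```

Request:
move_arm(
  commands=[-0.6,0,0,0,-1,0,0,0,-1,0,0,0,-1,0,0,0,0,0,0,0.6,0,0,0,0.6,0,0,0,0],
)

```text
time: 67.32
eef_pos: [0.3855, -0.3496, 0.1291]
tcp_rot: [-0.485, 0.514, 0.486, 0.514]
contact_force: [-0.0, -0.3, -2.3]
opening: 0.226
```

```bash
python3 - <<'E'
from h import *
snap("wrist","w34"); t=stw([[-.110,-.04,0]])[0]; print(t,yaw()); go([t[0],t[1],.125],86.56)
E
```

```text
[ 0.53029938 -0.01033198  0.        ] 86.75258812207687
shift units [ 0.17 -5.01 13.88] turn units 0.04 q6 -2.45
```

View pics/w34.png

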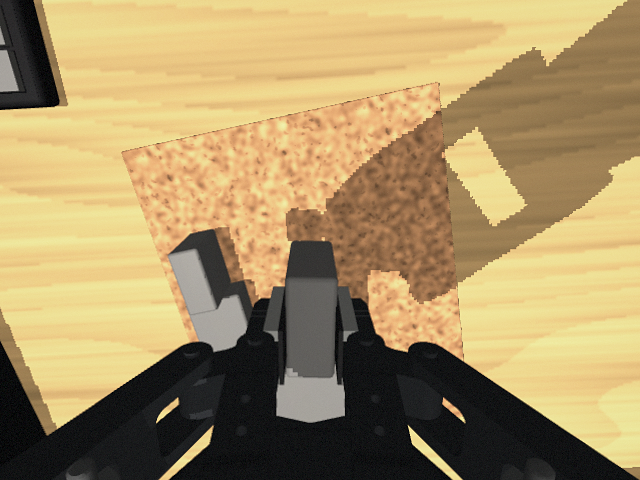

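Request:
move_arm(
  commands=[0,-0.6,0.5,0,0,-0.7,0.9,0,0,-0.7,1,0,0,-0.7,1,0,0,-0.7,1,0,0,-0.7,1,0,0,-0.7,1,0,0,-0.21,1,0,0,0,1,0,0,0,1,0,0,0,1,0,0,0,1,0,0,0,1,0,0,0,1,0,0,0,0.48,0,0,0,0,0],
)

```text
time: 69.38
eef_pos: [0.5307, -0.0104, 0.129]
tcp_rot: [-0.486, 0.514, 0.486, 0.514]
contact_force: [-0.3, -1.1, -0.8]
opening: 0.222
```

Request:
move_arm(
  commands=[0.6,0,0,0,1,0,0,0,1,0,0,0,0.7,0,0,0,0.15,0,0,0,0,0,0,0,0,-0.4,0,0,0,-0.7,0,0,0,-0.7,0,0,0,-0.7,0,0,0,-0.5,0,0,0,-0.1,0,0,0,0,0,0],
)

```text
time: 71.0
eef_pos: [0.6081, -0.0153, 0.0428]
tcp_rot: [-0.485, 0.514, 0.486, 0.514]
contact_force: [-0.2, 0.1, -1.8]
opening: 0.223
```

```bash
python3 - <<'E'
from h import *
snap("scene","w35",(120,210,500,420),2.1); print((ctrl.get_state()["eef_pos"]-stw([[0,-.04,0]])[0]).round(4))
E
```

```text
[-0.0323  0.0017  0.0427]
```

View pics/w35.png

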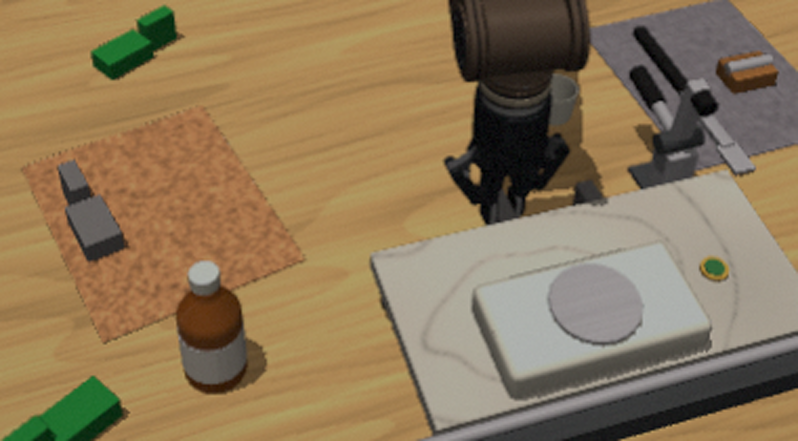

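Request:
move_arm(
  commands=[0,-0.1,0,0,0,-0.1,0,0,0,-0.08,0,0,0,0,0,0],
)

```text
time: 71.55
eef_pos: [0.6154, -0.0158, 0.0429]
tcp_rot: [-0.485, 0.514, 0.485, 0.514]
contact_force: [0.1, -0.5, -1.8]
opening: 0.219
```

Request:
move_arm(
  commands=[0,-0.06,0,0,0,-0.06,0,0,0,0,0,0],
)

```text
time: 71.92
eef_pos: [0.6177, -0.0158, 0.0426]
tcp_rot: [-0.485, 0.515, 0.486, 0.514]
contact_force: [-2.0, 1.2, 0.1]
opening: 0.228
```

Request:
move_arm(
  commands=[0.1,-0.02,0,0,0.1,0,0,0,0,0,0,0],
)

```text
time: 72.3
eef_pos: [0.6178, -0.0157, 0.0373]
tcp_rot: [-0.485, 0.515, 0.486, 0.514]
contact_force: [-4.6, 0.3, 1.6]
opening: 0.224
```

Request:
move_arm(
  commands=[0,0,0,0,0,0,0,0,0,0,0,0],
  jaw=40,
)

```text
time: 72.68
eef_pos: [0.6194, -0.0161, 0.0382]
tcp_rot: [-0.486, 0.514, 0.485, 0.515]
contact_force: [-0.3, -0.4, -0.1]
opening: 0.468
```

Request:
move_arm(
  commands=[-0.5,0,0,0,-1,0,0,0,-1,0,0,0,-1,0,0,0,-1,0.5,0,0,-0.8,1,0,0,0,1,0,0,0,0,0,0],
)

```text
time: 73.68
eef_pos: [0.5557, -0.0121, 0.1714]
tcp_rot: [-0.486, 0.514, 0.485, 0.515]
contact_force: [-0.1, 0.3, -0.2]
opening: 0.464
```

```bash
python3 - <<'E'
from h import *
snap("wrist","w36");snap("scene","w36s",(120,210,500,420),2.1); go([.4021,-.425,.17],99.5)
E
```

```text
shift units [  0.04   5.23 -16.83] turn units -2.56 q6 -1.72
```

View pics/w36.png

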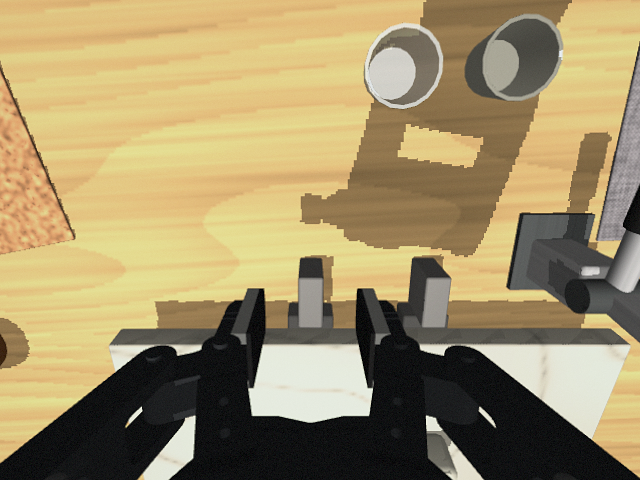

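View pics/w36s.png

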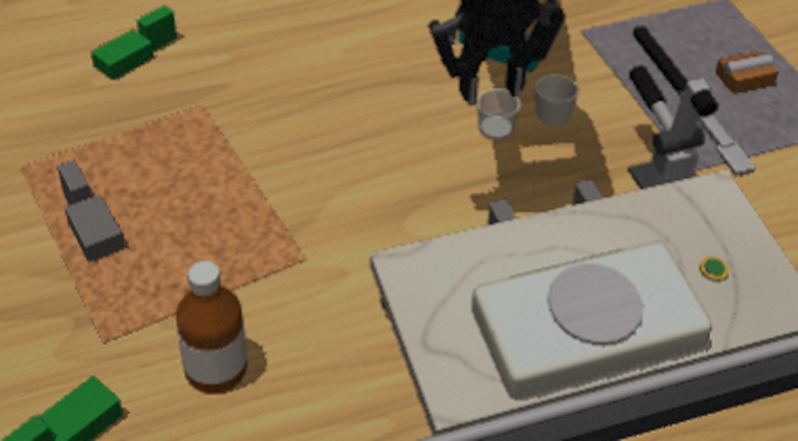

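Request:
move_arm(
  commands=[0,0,-0.5,0,0,0,-0.95,0,0,0,-1,0,0,0,-1,0,0,0,-1,0,0,0.3,-1,0,0,0.5,-1,0,0,0.5,-1,0,0,0.5,-1,0,0,0.5,-1,0,0,0.5,-1,0,0,0.5,-1,0,0,0.5,-1,0,0,0.5,-1,0,0,0.5,-1,0,0,0.43,-1,0,0,0,-1,0,0,0,-0.38,-0.86,0,0,0,-0.85,0,0,0,-0.85],
)

```text
time: 76.28
eef_pos: [0.4012, -0.4263, 0.1699]
tcp_rot: [-0.54, 0.457, 0.54, 0.456]
contact_force: [0.0, -0.1, 0.6]
opening: 0.469
```

```bash
python3 - <<'E'
from h import *
snap("wrist","w37"); go([.4021,-.425,.038],99.5)
E
```

```text
shift units [ 5.27 -0.04  0.04] turn units 0.04 q6 -2.73
```

View pics/w37.png

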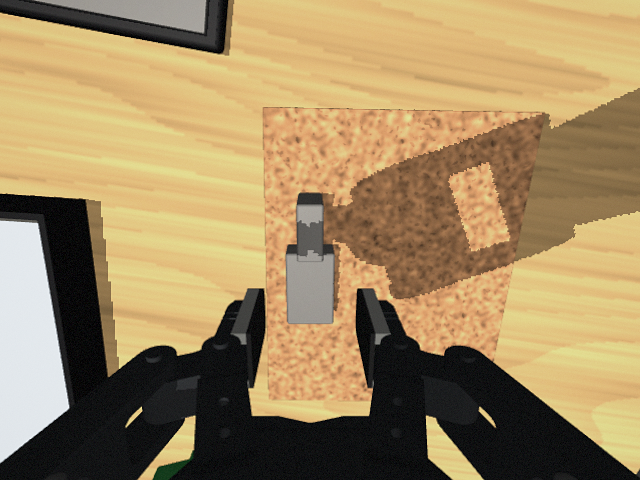

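Request:
move_arm(
  commands=[0.5,-0.04,0.04,0,1,0,0,0,1,0,0,0,1,0,0,0,1,0,0,0,0.5,0,0,0,0.27,0,0,0,0,0,0,0],
)

```text
time: 77.32
eef_pos: [0.4024, -0.4238, 0.0385]
tcp_rot: [-0.54, 0.457, 0.54, 0.457]
contact_force: [-0.0, -0.6, -0.4]
opening: 0.47
```

Request:
move_arm(
  commands=[0,0,0,0,0,0,0,0,0,0,0,0,0,0,0,0,0,0,0,0],
  jaw=8,
)

```text
time: 77.95
eef_pos: [0.4029, -0.4245, 0.0398]
tcp_rot: [0.54, -0.457, -0.539, -0.457]
contact_force: [-1.0, 0.2, 6.3]
opening: 0.219
```

Request:
move_arm(
  commands=[-0.6,0,0,0,-1,0,0,0,-1,0,0,0,-1,0,0,0,0,0,0,0.86,0,0,0,0.85,0,0,0,0.85,0,0,0,0],
)

```text
time: 78.95
eef_pos: [0.4021, -0.4231, 0.1284]
tcp_rot: [-0.485, 0.514, 0.486, 0.514]
contact_force: [-0.1, -0.5, -1.0]
opening: 0.221
```

```bash
python3 - <<'E'
from h import *
snap("wrist","w38"); t=stw([[-.110,-.14,0]])[0]; print(t,yaw()); go([t[0],t[1],.125],86.56)
E
```

```text
[ 0.52430298 -0.11015203  0.        ] 86.77850303460784
shift units [ 0.14 -4.17 12.78] turn units 0.04 q6 -2.5
```

View pics/w38.png

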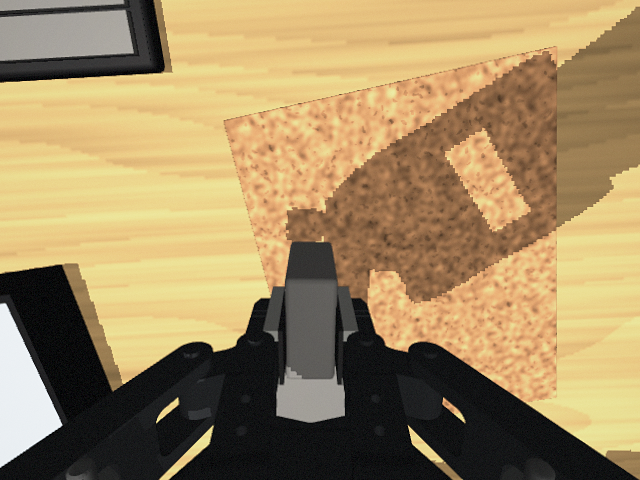

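Request:
move_arm(
  commands=[0,0,0.5,0,0,-0.1,0.9,0,0,-0.3,1,0,0,-0.4,1,0,0,-0.4,1,0,0,-0.5,1,0,0,-0.5,1,0,0,-0.5,1,0,0,-0.5,1,0,0,-0.5,1,0,0,-0.47,1,0,0,0,1,0,0,0,1,0,0,0,0.38,0,0,0,0,0],
)

```text
time: 80.88
eef_pos: [0.5246, -0.1098, 0.1286]
tcp_rot: [-0.486, 0.514, 0.486, 0.514]
contact_force: [0.0, -0.2, -0.4]
opening: 0.221
```

Request:
move_arm(
  commands=[0.6,0,0,0,1,0,0,0,1,0,0,0,0.7,0,0,0,0.15,0,0,0,0,0,0,0,0,-0.4,0,0,0,-0.7,0,0,0,-0.7,0,0,0,-0.7,0,0,0,-0.5,0,0,0,-0.1,0,0,0,0,0,0],
)

```text
time: 82.5
eef_pos: [0.6021, -0.1151, 0.0424]
tcp_rot: [-0.485, 0.514, 0.486, 0.514]
contact_force: [-0.6, 0.2, -0.9]
opening: 0.226
```

```bash
python3 - <<'E'
from h import *
snap("scene","w39",(120,210,500,420),2.1); print((ctrl.get_state()["eef_pos"]-stw([[0,-.14,0]])[0]).round(4))
E
```

```text
[-0.0323  0.0017  0.0422]
```

View pics/w39.png

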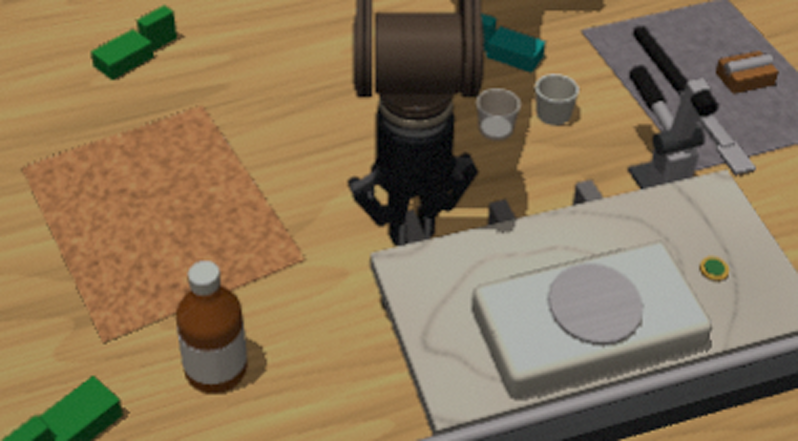

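Request:
move_arm(
  commands=[0,-0.1,0,0,0,-0.1,0,0,0,-0.08,0,0,0,0,0,0],
)

```text
time: 83.05
eef_pos: [0.6094, -0.1156, 0.0424]
tcp_rot: [-0.485, 0.514, 0.485, 0.514]
contact_force: [-0.4, -0.0, -1.5]
opening: 0.218
```

Request:
move_arm(
  commands=[0,-0.06,0,0,0,-0.06,0,0,0,0,0,0],
)

```text
time: 83.42
eef_pos: [0.6118, -0.1157, 0.0422]
tcp_rot: [-0.485, 0.514, 0.486, 0.514]
contact_force: [-2.8, 0.9, -0.2]
opening: 0.223
```

Contact with the slab edge; lower, release, back up, and close the fingers for pressing.

Request:
move_arm(
  commands=[0.1,-0.02,0,0,0.1,0,0,0,0,0,0,0],
)

```text
time: 83.8
eef_pos: [0.6119, -0.1156, 0.0369]
tcp_rot: [-0.485, 0.515, 0.486, 0.514]
contact_force: [-5.7, -0.2, 1.1]
opening: 0.223
```

Request:
move_arm(
  commands=[0,0,0,0,0,0,0,0,0,0,0,0],
  jaw=40,
)

```text
time: 84.18
eef_pos: [0.6134, -0.116, 0.0377]
tcp_rot: [-0.486, 0.514, 0.485, 0.515]
contact_force: [-0.2, 0.5, -0.4]
opening: 0.467
```

Request:
move_arm(
  commands=[-0.5,0,0,0,-1,0,0,0,-1,0,0,0,-1,0,0,0,-1,0.5,0,0,-0.8,1,0,0,0,1,0.5,0,0,0,1,0,0,0,1,0,0,0,0.5,0,0,0,0,0],
)

```text
time: 85.55
eef_pos: [0.5549, -0.0369, 0.1704]
tcp_rot: [-0.486, 0.514, 0.485, 0.514]
contact_force: [0.2, 0.4, -0.2]
opening: 0.467
```

```bash
python3 - <<'E'
from h import *
snap("wrist","w40");snap("scene","w40s",(240,210,500,420),3); t=stw([[.035,-.04,0]])[0]; go([t[0],t[1],.10])
E
```

```text
shift units [ 2.81 -4.76  1.03] turn units None q6 -1.76
```

View pics/w40.png

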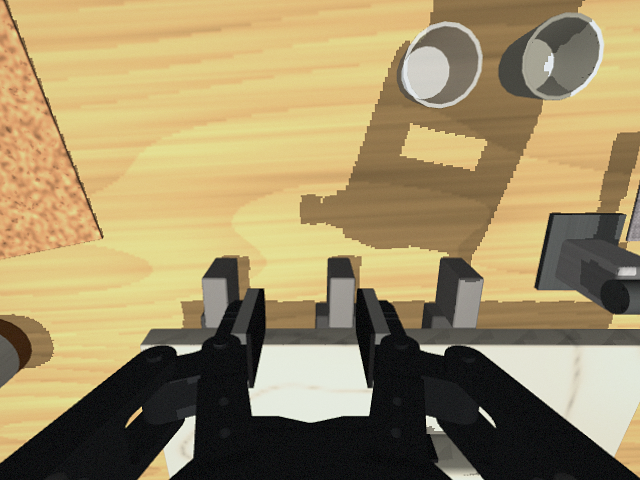

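View pics/w40s.png

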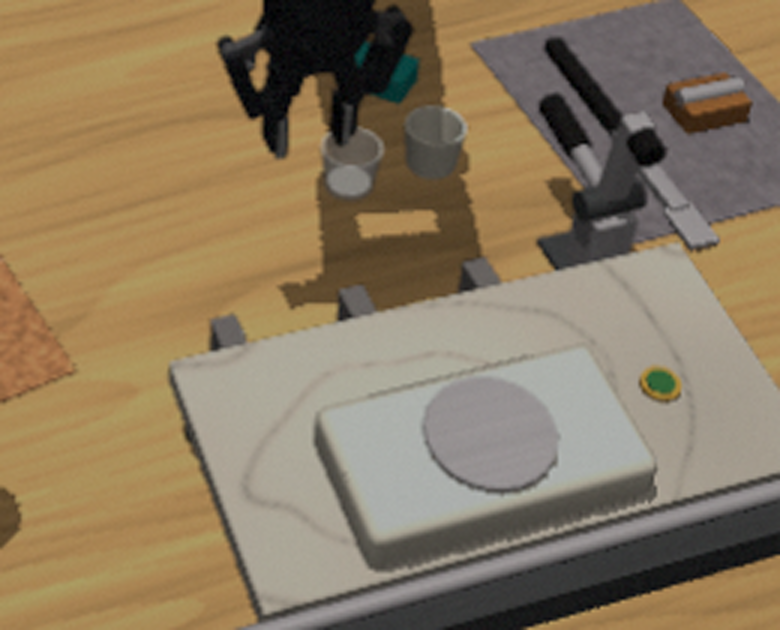

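Request:
move_arm(
  commands=[0,-0.5,0.2,0,0,-0.8,0.3,0,0,-0.8,0,0,0,-0.8,0,0,0,-0.8,0,0,0,-0.7,0,0,0,-0.36,0,0,0.7,0,0,0,1,0,0,0,1,0,0,0,0.5,0,0,0,0,0,0,0],
  jaw=0,
)

```text
time: 87.15
eef_pos: [0.6729, -0.0315, 0.0879]
tcp_rot: [-0.484, 0.515, 0.486, 0.513]
contact_force: [0.1, -0.7, 0.6]
opening: 0.0
```

Request:
move_arm(
  commands=[0.2,0,0,0,0.2,0,0,0,0,0,0,0],
)

```text
time: 87.52
eef_pos: [0.6741, -0.0317, 0.0798]
tcp_rot: [-0.485, 0.514, 0.485, 0.514]
contact_force: [-0.4, 0.6, 0.0]
opening: 0.0
```

Request:
move_arm(
  commands=[0.15,0,0,0,0.15,0,0,0,0.15,0,0,0,0.15,0,0,0,0,0,0,0],
)

```text
time: 88.15
eef_pos: [0.6736, -0.0317, 0.066]
tcp_rot: [-0.485, 0.515, 0.486, 0.514]
contact_force: [-4.0, 0.1, 5.9]
opening: -0.001
```

Request:
move_arm(
  commands=[0.15,0,0,0,0.12,0,0,0,0,0,0,0],
)

```text
time: 88.52
eef_pos: [0.6738, -0.0317, 0.062]
tcp_rot: [-0.485, 0.515, 0.486, 0.513]
contact_force: [-9.6, 0.9, 16.3]
opening: 0.002
```

Request:
move_arm(
  commands=[0.1,0,0,0,0.08,0,0,0,0,0,0,0,0,0,0,0],
)

```text
time: 89.02
eef_pos: [0.6739, -0.0318, 0.0619]
tcp_rot: [-0.485, 0.515, 0.487, 0.512]
contact_force: [-19.6, 1.4, 32.5]
opening: 0.0
```

```bash
python3 - <<'E'
from h import *
snap("scene","w41s",(240,210,500,420),3); snap("side","w41b",(300,150,500,300),4)
sc=cam("scene")
for h in (.043,.048,.053,.06): print(h,((proj(sc,stw([[0,-.2,h]]))-[240,230])*5).round())
view(cv2.imread("pics/w41s_raw.png"),"w41c",(240,230,400,360),5)
E
```

```text
0.043 [[268. 533.]]
0.048 [[268. 525.]]
0.053 [[268. 517.]]
0.06 [[268. 506.]]
```

View pics/w41c.png

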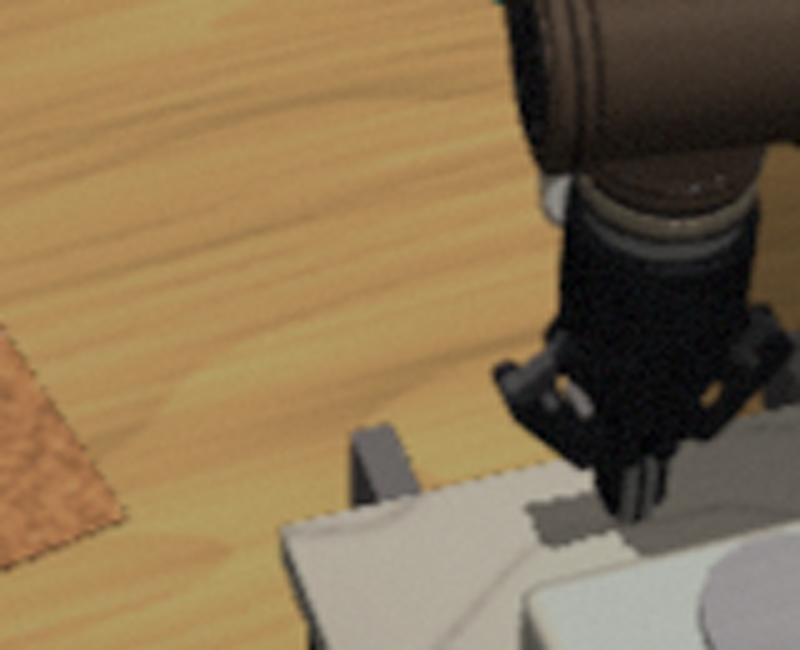

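View pics/w41b.png

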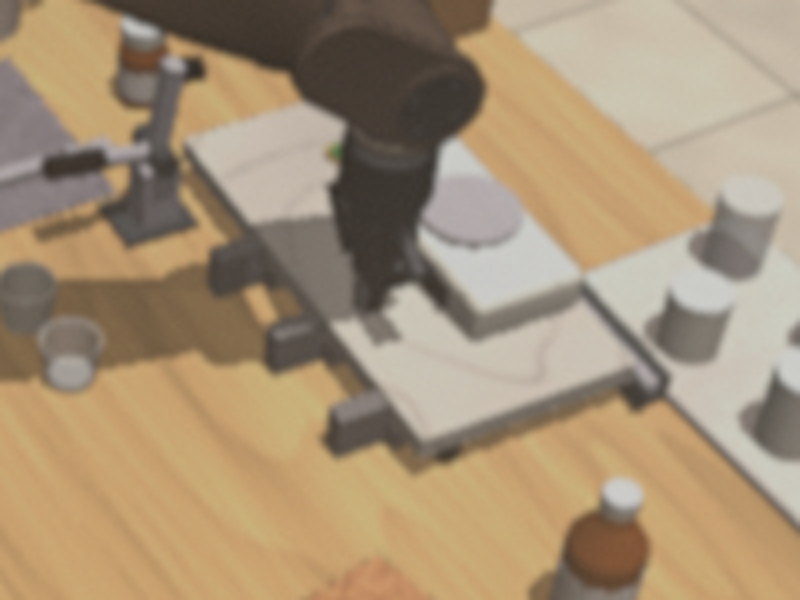

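Request:
move_arm(
  commands=[-0.5,0,0,0,-1,0,0,0,-1,0,0,0,-1,0,0,0,-0.9,0,0,0,0,0,0,0],
)

```text
time: 89.88
eef_pos: [0.6756, -0.032, 0.1662]
tcp_rot: [-0.487, 0.513, 0.484, 0.515]
contact_force: [0.2, 0.9, -0.7]
opening: 0.0
```

```bash
python3 - <<'E'
from h import *
for n,P in dict(slabL=None).items(): pass
t=stw([[-.075,.165,0]])[0]; print(t); go([t[0],t[1],.170],86.56)
snap("scene","w42s",(240,210,500,420),3); 
E
```

```text
[0.57752902 0.19220039 0.        ]
shift units [-0.18  4.43  8.73] turn units 0.03 q6 -1.71
```

View pics/w42s.png

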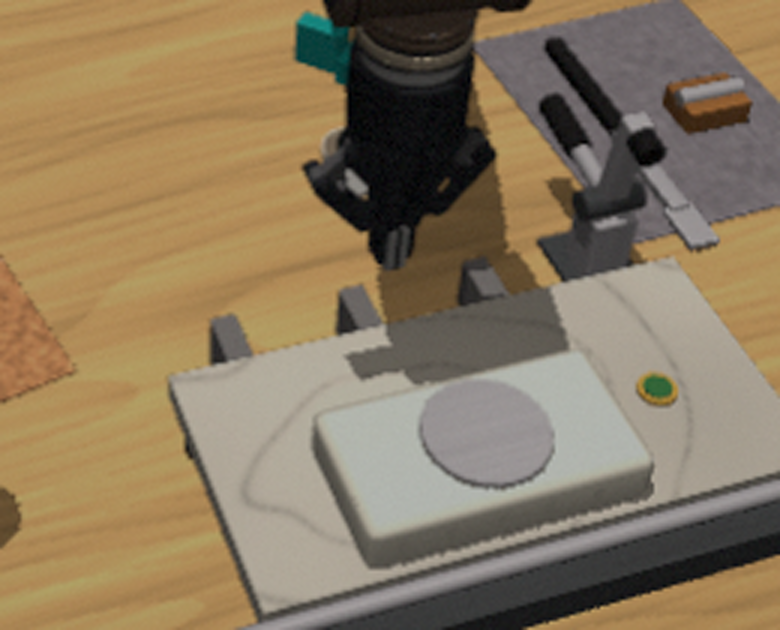

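Request:
move_arm(
  commands=[-0.18,0.5,0,0,0,0.9,0,0,0,1,0,0,0,1,0,0,0,1,0.3,0,0,0.2,1,0,0,0,1,0,0,0,1,0,0,0,1,0,0,0,1,0,0,0,1,0,0,0,1,0,0,0,0.9,0,0,0,0.5,0,0,0,0,0],
)

```text
time: 91.8
eef_pos: [0.5711, 0.1924, 0.1673]
tcp_rot: [-0.485, 0.514, 0.486, 0.513]
contact_force: [-0.1, -0.5, -0.7]
opening: -0.002
```

```bash
python3 - <<'E'
from h import *
t=stw([[-.075,.165,0]])[0]; go([t[0],t[1],.159],86.56)
snap("wrist","w43"); snap("scene","w43s",(380,150,500,290),4.2); snap("side","w43b",(280,120,400,210),6)
E
```

```text
shift units [ 0.33 -0.26  0.01] turn units 0.04 q6 -1.36
```

View pics/w43.png

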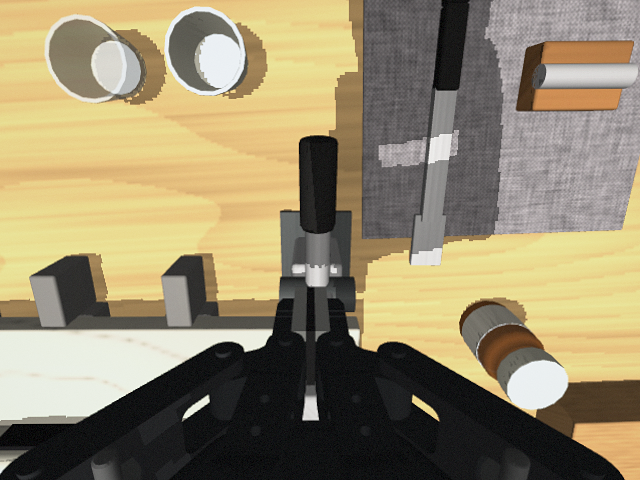

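View pics/w43s.png

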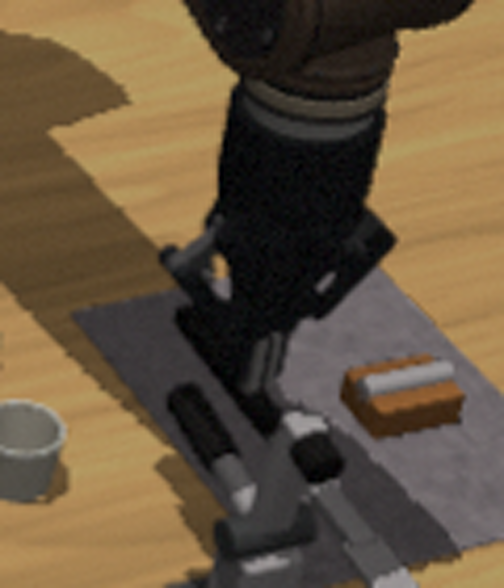

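View pics/w43b.png

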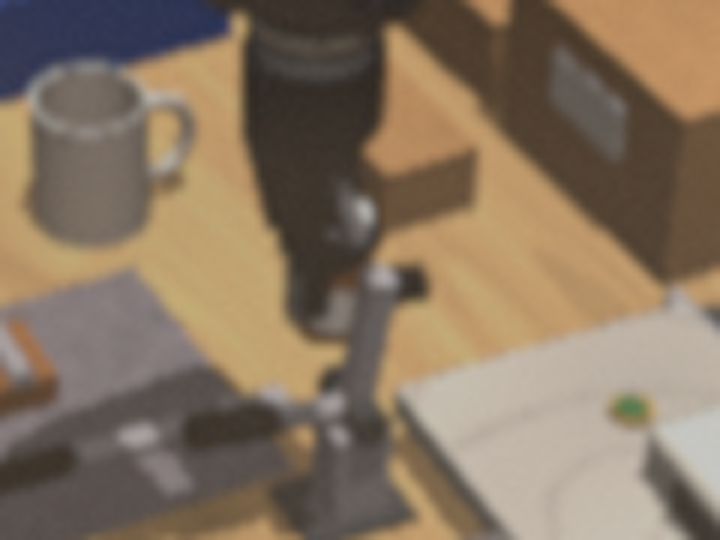

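Request:
move_arm(
  commands=[0.3,0,0,0,0,-0.5,0,0,0,-0.6,0,0,0.04,-0.4,0,0,0.1,-0.4,0,0,0.14,-0.35,0,0,0.18,-0.35,0,0,0,0,0,0],
)

```text
time: 92.95
eef_pos: [0.6381, 0.1883, 0.1488]
tcp_rot: [-0.486, 0.513, 0.485, 0.515]
contact_force: [0.3, -0.1, 0.1]
opening: 0.003
```

```bash
python3 - <<'E'
from h import *
snap("side","w44b",(280,120,400,210),6)
E
```

```text
(no output)
```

View pics/w44b.png

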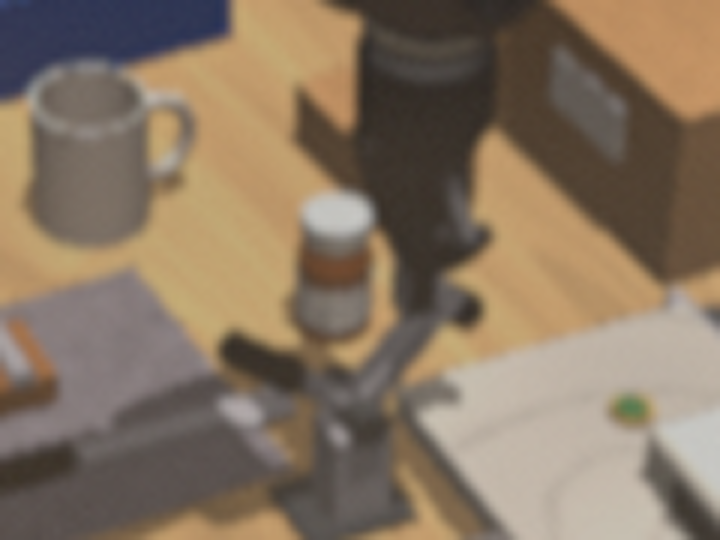

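Request:
move_arm(
  commands=[0.26,-0.3,0,0,0.3,-0.3,0,0,0.36,-0.32,0,0,0.36,-0.32,0,0,0.26,-0.1,0,0,0.26,-0.08,0,0,0.2,-0.02,0,0,0,0,0,0],
)

```text
time: 94.0
eef_pos: [0.673, 0.186, 0.0985]
tcp_rot: [-0.486, 0.514, 0.485, 0.514]
contact_force: [0.4, 0.1, 0.0]
opening: -0.001
```

Request:
move_arm(
  commands=[0.12,0,0,0,0.12,0,0,0,0,0,0,0],
)

```text
time: 94.38
eef_pos: [0.6734, 0.1861, 0.0969]
tcp_rot: [-0.486, 0.514, 0.485, 0.514]
contact_force: [-6.0, -1.1, 12.6]
opening: -0.003
```

```bash
python3 - <<'E'
from h import *
snap("side","w45b",(280,120,400,210),6)
E
```

```text
(no output)
```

View pics/w45b.png

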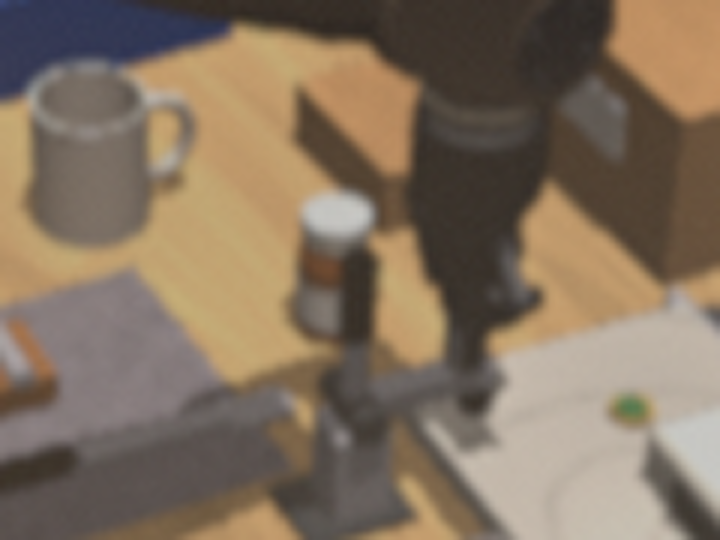

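Request:
move_arm(
  commands=[0.08,0,0,0,0,0,0,0,0,0,0,0],
)

```text
time: 94.8
eef_pos: [0.6734, 0.1861, 0.0968]
tcp_rot: [-0.486, 0.514, 0.485, 0.514]
contact_force: [-9.5, -2.2, 19.1]
opening: 0.003
```

Request:
move_arm(
  commands=[-0.4,0,0,0,-0.6,0,0,0,-1,0,0,0,-1,0,0,0,-1,0,0,0,-1,0,-0.3,0,0,0,-1,0,0,0.2,-1,0,0,0.5,-1,0,0,0.5,-1,0,0,0.5,-1,0,0,0.5,-1,0,0,0.5,-1,0,0,0.5,-1,0,0,0,-1,0,0,0,-1,0,0,0,-1,0,0,0,-0.5,0,0,0,0,0],
)

```text
time: 97.18
eef_pos: [0.5749, -0.1046, 0.215]
tcp_rot: [-0.484, 0.515, 0.485, 0.514]
contact_force: [1.5, -0.1, -0.4]
opening: -0.0
```

```bash
python3 - <<'E'
from h import *
snap("wrist","w46"); snap("scene","w46s"); 
view(cv2.imread("pics/w46s_raw.png"),"w46c",(240,190,500,400),3);snap("side","w46b",(220,120,480,310),3)
E
```

```text
(no output)
```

View pics/w46c.png

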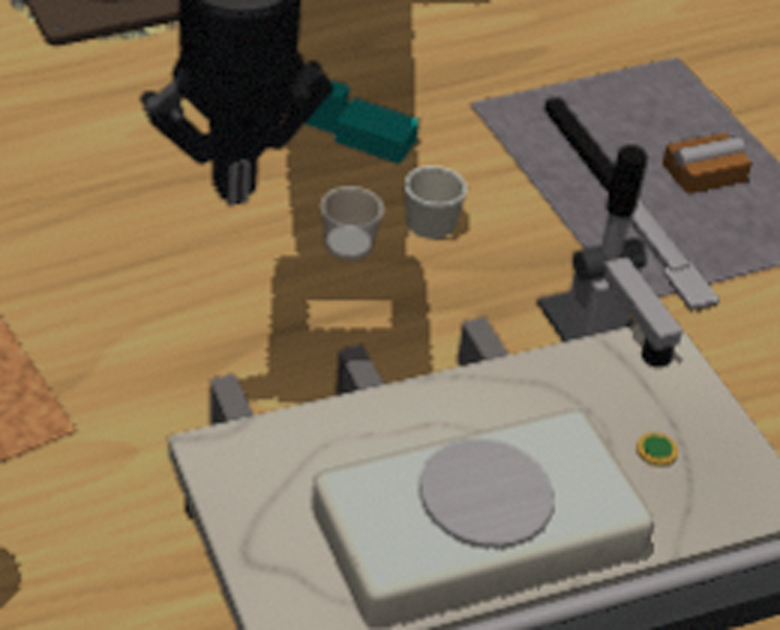

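View pics/w46b.png

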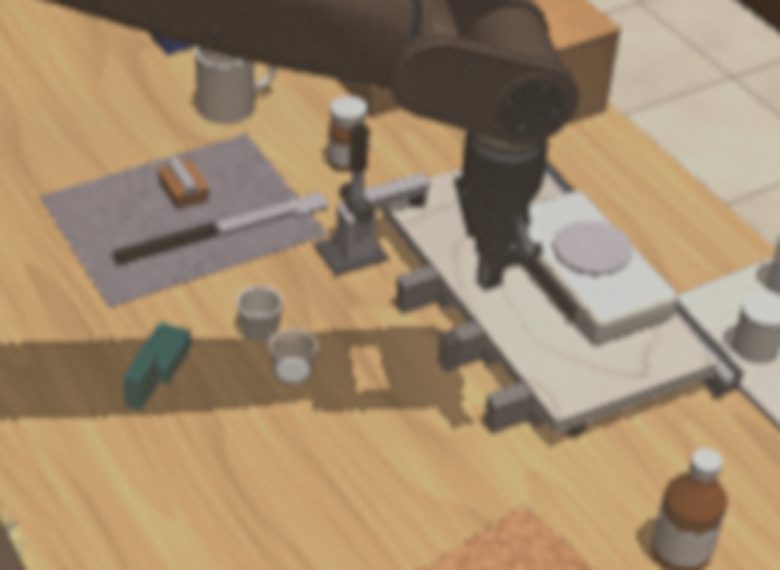

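View pics/w46.png

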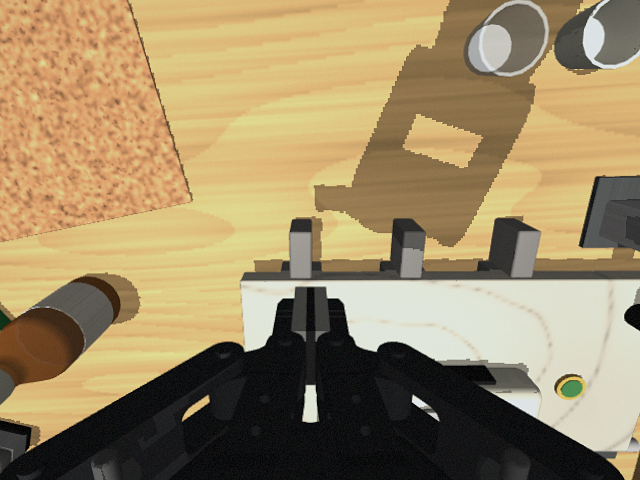

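```bash
python3 - <<'E'
from h import *
sd=cam("side"); sc=cam("scene")
for th in (0,.06,.12,.2):
    P=np.array([-.045,.165,.075]); e=stw([P+[-.105*np.sin(th),0,.105*np.cos(th)]]); a=stw([P+[.09*np.cos(th),0,.09*np.sin(th)]])
    print(th,((proj(sd,e)-[220,120])*3).round(1),((proj(sc,e)-[240,190])*3).round(1),((proj(sc,a)-[240,190])*3).round(1))
for h in (.044,.048,.052): print(h,((proj(sc,stw([[0,-.2,h]]))-[240,190])*3).round(1))
cm=None
st=ctrl.get_state(); w=cam("wrist",st)
for n,uv in dict(A=[[290,241],[313,241]],B=[[398,247],[424,247]],C=[[514,247],[540,247]]).items(): print(n,back(w,uv,.045).round(3).tolist())
E
```

```text
0 [[361.6 129.2]] [[628.5 154.1]] [[664.4 342.8]]
0.06 [[356.5 130.7]] [[624.2 149.1]] [[665.6 337.4]]
0.12 [[351.3 132.6]] [[619.8 144.5]] [[666.7 331.6]]
0.2 [[344.4 135.5]] [[614. 139.]] [[667.7 323.4]]
0.044 [[160.6 438.8]]
0.048 [[160.6 434.9]]
0.052 [[160.6 431.1]]
A [[0.598, -0.122, 0.045], [0.599, -0.102, 0.045]]
B [[0.609, -0.027, 0.045], [0.61, -0.004, 0.045]]
C [[0.615, 0.075, 0.045], [0.616, 0.098, 0.045]]
```

```bash
python3 - <<'E'
from plant import ctrl
print(ctrl.sign_off(), ctrl.get_state()["time"])
E
```

```text
the job is handed in; nothing more can be done
the job is handed in; nothing more can be done
```

I carried out the whole job and handed it in at about 97 s of the 210 s limit. The sign-off gives no verdict, so I don't know the score.

- **Clamp at the start:** it already stood open, at about 1.4 rad measured from the pictures, so I left it until the end.
- **Levering:** I set the block about 59 mm before the edge and pried the slab up to about 63 mm. The handle force was about 13 N, and the slab held there.
- **Bar and block:** both are back on the grey mat. They were lying flat there in the last pictures.
- **Shims:** three were present. I pushed each one in tongue first until its stem met the slab edge, with 2–6 N of contact. They stand at about y = +60, -40 and -140 mm along the edge.
- **Pressing down:** I pressed with 32 N, and the slab stopped with its top at about 48 mm, which is level.
- **Clamp at the end:** I pushed it until it stopped firmly at 19 N. The fingertip height puts the lever at about 0 rad.

In the last pictures the clamp handle is upright, the slab corner fits 47–48 mm, the three stems are against the edge, and the cups and bottles are standing. My estimates of the slab's front edge position differed by 3–5 mm between cameras, so I relied on contact force for the final push of each shim. No check failed.

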